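Pack the desk set and the parcel set into their trays

TASK

Pack the two gift sets from the things lying loose on the bench top (not those in the blue bins) into their cardboard trays. In the tray with the pen cup, stand the banded card pack flat in the empty compartment left of the cup, lay the yellow sticky pad centred on top of the cards, and the small white tape roll centred on top of the pad; in the tray with the tape measure, lay the brown packing tape flat in the empty compartment left of the measure and stand the glue stick upright inside the roll's core. Leave the cup and the measure sitting in their compartments, and everything released and at rest.

Things in the scene. Friction and masses are not known exactly. Their poses are not given: they have to be found in the camera images.
- desk_tray: fixed open kraft tray, 190 mm (y) x 98 mm (x), walls 18 mm high, 4 mm thick; floor 3 mm above the bench. Origin centre of underside, z up, x away from the robot, y left, turned up to 0.25 rad. Left compartment, empty: 90 mm (x) by 70 mm (y), centre at x 0, y +56 mm. Then a 22 mm bridge, wall-high. Right compartment: 90 x 90 mm, centre y -46 mm, holds the black pen cup.
- parcel_tray: fixed open kraft tray, 218 mm (y) x 104 mm (x), walls 18 mm high, 4 mm thick; floor 3 mm above the bench. Origin centre of underside, z up, x away from the robot, y left, turned up to 0.25 rad. Left compartment, empty: 96 x 96 mm, centre at x 0, y +57 mm. Then a 22 mm bridge, wall-high. Right compartment: 96 mm (x) by 92 mm (y), centre y -59 mm, holds the black tape measure.
- pen_cup: black plastic pen cup, 76 mm across, 97 mm high, standing loose in the right compartment of the desk tray; origin at the centre of its underside, z up. It stays there.
- tape_measure: black tape measure, 66 x 78 x 37 mm, lying loose in the right compartment of the parcel tray; origin at the centre of its underside, z up. It stays there.
- card_pack: white wrapped pack of cards with a brown paper band round it, 71 mm (its x) x 53 mm (its y) x 62 mm high, standing on the open bench (further packs in the blue bins at the back are not meant); origin at the centre of its underside, z up; grasp it across its 53 mm width. 110 g.
- sticky_pad: yellow pad of sticky notes, 50 x 50 x 18 mm, flat on the bench; origin at the centre of its underside, x and y along its sides, z up. 50 g.
- white_tape: small roll of white tape lying flat, 48 mm across, 19 mm high; origin at the centre of its underside, z up; grasp across it. 30 g. (The small black roll is not meant.)
- packing_tape: roll of brown packing tape lying flat on the open bench among the things to pack, 78 mm outside, 36 mm high, round open core 56 mm wide at least, ring about 10 mm thick (middle of the ring 34 mm from the centre); grasp the ring with one finger in the core. Origin at the centre of its underside, z up. 120 g. (Not the white masking tape, nor any brown roll at the back by the scale.)
- glue_stick: glue stick standing upright on the bench top (not the one in the blue bin), white with a red cap, 29 mm across, 96 mm high (the cap is the top 26 mm); origin at the centre of its underside, z up. 30 g, easily knocked over.
- parcel_scale: cream dial scale fixed at the right rear, only an obstacle: a flat grey platform about 400 x 400 mm on top, 364 mm above the bench, turned a little, its near left corner about 0.5 m ahead of the robot and 0.2 m to its right; keep arm and wrist clear of it. Origin: centre of its underside, z up.
There are look-alikes about, which are no part of the job. Leave any purple look-alike of the packing_tape alone.

How it is judged:
By the outcome, as a careful person would: the job done as asked, in the order asked, and still so for the second after the job is handed in, with the robot touching nothing.
It also fails if it takes over 136 s, if anything falls off the work surface, if the arm or the gripper's body presses on something with over 40 N, if the wrist force passes 120 N, or if a joint passes its speed limit or range.

ROBOT

A 6-joint arm with a two-finger parallel gripper is mounted at the origin on a cart in front of the work surface, level with it; the furniture and walls round the work are solid. World frame = base frame: x ahead of the robot, y to its left, z up, the work surface at z = 0. Lengths are in m, angles in degrees, forces in N, time in s.
With the tool pointing down it reaches from about 0.35 to 0.775 m from the base axis. Payload 7.3 kg.
Tool frame: the origin (TCP) lies midway between the tips of the shut fingers; the grasp point (between the pads) lies 19 mm behind it; z points along the fingers, x is the direction in which the jaws open and shut, and the axes are right-handed (so a half turn about z gives the same grasp; the last joint's range is limited). The gripper opens to 92 mm and grips with 3 to 60 N. Pads are 19 mm wide; open, the fingers measure 130 mm over their backs; the gripper's body (75 mm by 190 mm) begins 47 mm behind the grasp point.
Start: joints at [64.114, 19.595, 87.324, -0, 73.075, -8.365], TCP at [0.158, 0.501, 0.227] pointing down, gripper open.
Joint ranges: [-145.02, 145.02], [-44.19, 115.74], [2.07, 154.8], [-57.11, 237.11], [16.16, 152.29], [-177.93, 177.93]. Speed limits (degrees/s): [147.25, 147.25, 180, 180, 180, 180].

INTERFACE

Orientations are given as a 3x3 rotation matrix whose columns are the frame's x, y, z axes.
In Python, from station import arm, grab_frame, camera_info gives the robot as it stands.
- The arm moves only by the tool apply_moves, never from a script. Its arguments are lists of equal length, an entry for each row: "translation": the shift along the tool's x, y, z in cm, a list of three; "twist": the turn, a rotation vector about the tool's x, y, z in degrees, a list of three; "gripper": the closure, from -1 (fully open) to 1 (shut). A call has 1 to 5 rows; each row shifts and turns the commanded pose from where the row before left it, along the tool's axes as they then stand; what a row does not reach is not made up. A row lasts 1/10 s, in which the tool goes at most 50 mm and 8.59 degrees, less where a joint would pass 70% of its speed; a pose out of reach is approached as far as the arm can. A call with a gripper value outside its range is refused whole. The fingers move at their own pace and stop on an object; the grip force is fixed at half the most. Time passes only in rows, so rows that do not move let the fingers close. It gives the time, the measured TCP pose, the force and the opening at its end, in the units of the state.
- arm.get_obs(): the state, without advancing time (a new reading comes with each control period).
- grab_frame(name): name is "scene" or "top" or "wrist"; returns the picture (400x640x3 uint8, red, green, blue); there is no depth.
- camera_info(name): a dict with "intrinsics" (3x3 intrinsics, pixels), "D" ([k1, k2, p1, p2, k3] as OpenCV has them; the pictures are not rectified), "world_to_cam" (4x4, takes a point from world to camera coordinates); the wrist camera has in their place "mount" (4x4, takes a point from camera to tool coordinates, whose origin is the TCP and whose axes are the tool frame's). Camera axes: x right, y up, looking along -z (the intrinsics and any distortion apply to the point x, -y, -z); pixel columns grow to the right and rows downward; lengths in m; the calibration is good to about 2 mm. A picture is of the moment at which its call begins: read the wrist's pose just before it. camera_info takes no time and is no camera call.
- arm.job_done(): hands the job in, once; it reports no verdict.
The state is a dict: "time": time; "joints": joint angles; "qvel": joint speeds; "tau": joint torques, N m; "ee_pos": TCP position; "tool_rot": TCP orientation; "force": force on the tool from outside, world axes, zero at the start; "wrist_torque": the same for the moment, N m; "gripper_width": finger opening in m.
Only numpy, scipy, OpenCV 4.12 (cv2) and the standard library are available. Lean on these libraries where they do the work, as an engineer would, in place of code of your own. Each camera call takes 0.05 s, during which the arm holds its last target. There are 200 camera calls.

## Working session

There is one attempt and no reset: what is moved stays moved. The work goes in short steps, Python scripts to look and compute and a tool call to move; the robot and the scene stay as the last step left them, time stands still between calls to the robot, and variables do not carry over. Pictures are saved under pics/ and viewed, about 12 in all and at most 16, crops included, and the job is handed in when it is done.

Besides the shell and the picture viewer there is one more tool, called after ">>>" by a JSON object that holds its "api" and its "payload", one argument or row to a line. apply_moves: Moves the arm, as the interface text tells. Its arguments: {"type":"object","properties":{"translation":{"type":"array"},"twist":{"type":"array"},"gripper":{"type":"array"}},"required":["translation","twist","gripper"]}

```bash
mkdir -p pics; ls; python3 - <<'E'
from station import arm, grab_frame, camera_info
import cv2,numpy as np
np.set_printoptions(precision=4,suppress=True)
for n in("scene","top","wrist"):
    im=grab_frame(n); cv2.imwrite(f"pics/{n}0.png",im[:,:,::-1]); print(n,camera_info(n))
o=arm.get_obs();print(o)
E
```

```text
pics
scene {'intrinsics': array([[370.8749,   0.    , 317.9181],
       [  0.    , 370.8749, 204.5655],
       [  0.    ,   0.    ,   1.    ]]), 'D': array([-0.0453,  0.    ,  0.    ,  0.    ,  0.    ]), 'world_to_cam': array([[ 0.8202, -0.572 ,  0.0022, -0.4726],
       [ 0.4157,  0.5987,  0.6846, -0.2959],
       [-0.3929, -0.5606,  0.7289, -0.9438],
       [ 0.    ,  0.    ,  0.    ,  1.    ]])}
top {'intrinsics': array([[386.213 ,   0.    , 315.9976],
       [  0.    , 386.213 , 196.9831],
       [  0.    ,   0.    ,   1.    ]]), 'D': array([0.0188, 0.    , 0.    , 0.    , 0.    ]), 'world_to_cam': array([[-0.0094, -0.9999, -0.0142,  0.0364],
       [ 0.9932, -0.011 ,  0.1158, -0.5727],
       [-0.1159, -0.013 ,  0.9932, -1.1059],
       [ 0.    ,  0.    ,  0.    ,  1.    ]])}
wrist {'intrinsics': array([[312.5233,   0.    , 318.6209],
       [  0.    , 312.5233, 196.7692],
       [  0.    ,   0.    ,   1.    ]]), 'D': array([0.0092, 0.    , 0.    , 0.    , 0.    ]), 'mount': array([[ 1.    ,  0.0003, -0.0006,  0.0002],
       [ 0.0001, -0.9554, -0.2952, -0.0803],
       [-0.0007,  0.2952, -0.9554, -0.159 ],
       [ 0.    ,  0.    ,  0.    ,  1.    ]])}
{'time': 0.15, 'joints': array([64.1136, 19.6275, 87.3652, -0.0015, 73.0748, -8.3676]), 'qvel': array([-0.0788, -0.0533, -0.1664, -0.0489,  0.0074,  0.0155]), 'tau': array([  0.001 , -43.1471, -24.4351,   0.0717,   0.0538,  -0.0001]), 'ee_pos': array([0.1579, 0.5004, 0.2262]), 'tool_rot': array([[ 0.301 ,  0.9536, -0.0005],
       [ 0.9536, -0.301 , -0.0011],
       [-0.0012, -0.0001, -1.    ]]), 'force': array([-0.6158,  0.4134, -0.8333]), 'wrist_torque': array([-0.0004, -0.0353, -0.0113]), 'gripper_width': 0.091762980346472}
```

View pics/top0.png

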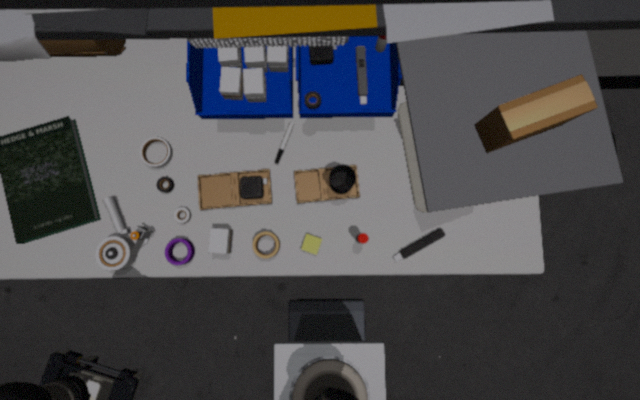

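View pics/scene0.png

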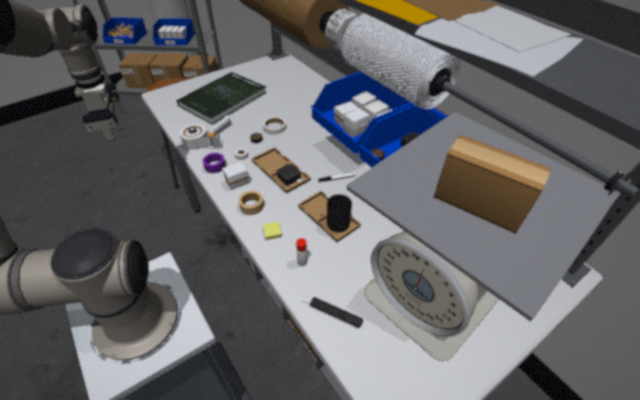

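The top view shows these candidates. I choose the first in each row by description:
- **Packing tape:** brown ring at (265,245). Not the purple ring (180,250) or the white masking tape (156,152).
- **Card pack:** (219,240). Not the packs in the bin, around (240,70).
- **White tape:** (182,215). Not the black roll (165,184).
- **Sticky pad:** yellow, at (312,243).
- **Glue stick:** (361,238). Not the one in the bin at (380,45).
- **Trays:** parcel tray (235,190) with the measure, desk tray (327,183) with the cup.

Next I'll write the helpers and take one close crop to check.

```bash
cat > h.py <<'E'
import numpy as np, cv2
from station import arm, grab_frame, camera_info
np.set_printoptions(precision=4,suppress=True)
F=np.diag([1.,-1,-1])
def cam(name,o=None):
    """K,D, R,t  with  X_cv = R X_world + t"""
    c=camera_info(name)
    if name=="wrist":
        T=np.eye(4);T[:3,:3]=o["tool_rot"];T[:3,3]=o["ee_pos"]
        W=np.linalg.inv(T@c["mount"])
    else: W=c["world_to_cam"]
    return c["intrinsics"],np.array(c["D"]),F@W[:3,:3],F@W[:3,3]
def px2w(cm,uv,z):
    K,D,R,t=cm
    n=cv2.undistortPoints(np.array(uv,float).reshape(-1,1,2),K,D)[:,0]
    d=np.c_[n,np.ones(len(n))]@R; c=-R.T@t
    return c+d*((np.broadcast_to(z,(len(n),))-c[2])/d[:,2])[:,None]
def w2px(cm,P):
    K,D,R,t=cm
    return cv2.projectPoints(np.array(P,float).reshape(-1,1,3),cv2.Rodrigues(R)[0],t,K,D)[0][:,0]
def move(target,yaw=None):
    """tool-frame shift (cm) and z twist (deg) to target TCP with tool x at world yaw"""
    o=arm.get_obs();R=o["tool_rot"];y0=np.degrees(np.arctan2(R[1,0],R[0,0]))
    s=R.T@(np.array(target)-o["ee_pos"])*100
    print("yaw now",y0,"shift cm",s,"twist z",None if yaw is None else -((yaw-y0+90)%180-90), "tilt",R[:,2])
def shot(fn):
    o=arm.get_obs();im=grab_frame("wrist");cv2.imwrite(fn,im[:,:,::-1]);np.savez(fn+".npz",p=o["ee_pos"],R=o["tool_rot"])
def wcam(fn):
    d=np.load(fn+".npz");return cam("wrist",dict(ee_pos=d["p"],tool_rot=d["R"]))
E
python3 - <<'E'
from h import *
t=cam("top")
N=dict(cards=(219,240,.062),pad=(312,243,.018),wt=(182,215,.019),pt=(265.5,245,.036),glue=(362,238.5,.096),meas=(251,187,.037),cup=(343,179,.097),purple=(180,250,.036),base=(330,390,0))
for k,(u,v,z) in N.items(): print(k,px2w(t,[(u,v)],z)[0])
print("tcp",w2px(t,[[.158,.5,.227]]))
im=cv2.imread("pics/top0.png")[140:275,130:390]
cv2.imwrite("pics/c1.png",cv2.resize(im,None,fx=3,fy=3,interpolation=cv2.INTER_CUBIC))
E
```

```text
cards [0.4495 0.3073 0.062 ]
pad [0.4383 0.0438 0.018 ]
wt [0.5251 0.4305 0.019 ]
pt [0.4339 0.1785 0.036 ]
glue [ 0.4495 -0.0956  0.096 ]
meas [0.6044 0.2223 0.037 ]
cup [ 0.6154 -0.0463  0.097 ]
purple [0.4221 0.4269 0.036 ]
base [ 0.0214 -0.0038  0.    ]
tcp [[114.4988 366.926 ]]
```

View pics/c1.png

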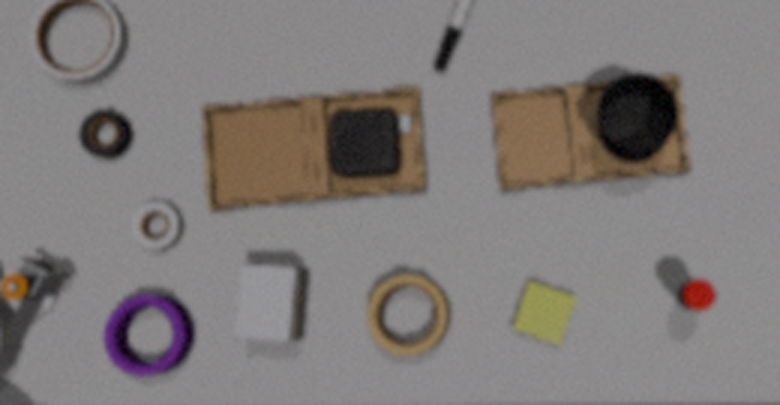

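View pics/wrist0.png

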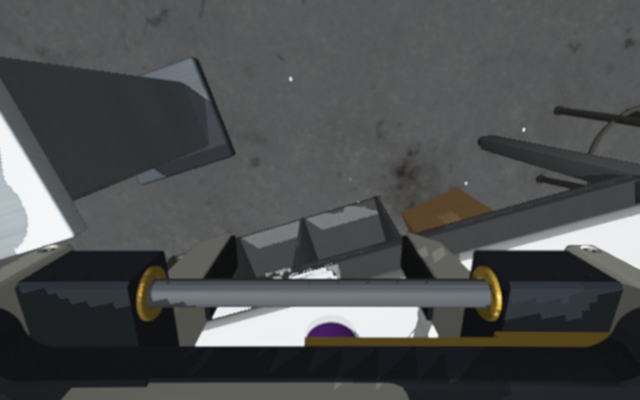

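The close crop confirms the brown ring, the pad, the card pack, the small white roll (paper core) and the red-capped stick. Now I'll move to a survey pose for a wrist view.

>>> {"api": "apply_moves", "payload": {
  "translation": [
    [-1.9,3.6,-0.8],
    [-1.9,3.6,-0.8],
    [-1.9,3.6,-0.8],
    [-1.9,3.6,-0.8],
    [-1.9,3.6,-0.8]
  ],
  "twist": [
    [0,0,0],
    [0,0,0],
    [0,0,0],
    [0,0,0],
    [0,0,0]
  ],
  "gripper": [-1,-1,-1,-1,-1]
}}

```text
time: 0.65
ee_pos: [0.3018, 0.3545, 0.2669]
tool_rot: [[0.301, 0.954, -0.0], [0.954, -0.301, -0.0], [-0.0, -0.0, -1.0]]
force: [0.7, 0.7, -0.5]
gripper_width: 0.0916
```

>>> {"api": "apply_moves", "payload": {
  "translation": [
    [-1.9,3.6,-0.8],
    [-1.9,3.6,-0.8],
    [-1.9,3.6,-0.8],
    [-1.9,3.6,-0.8],
    [-1.9,3.6,-0.8]
  ],
  "twist": [
    [0,0,0],
    [0,0,0],
    [0,0,0],
    [0,0,0],
    [0,0,0]
  ],
  "gripper": [-1,-1,-1,-1,-1]
}}

```text
time: 1.15
ee_pos: [0.445, 0.2097, 0.3069]
tool_rot: [[0.301, 0.954, -0.0], [0.954, -0.301, 0.0], [0.0, -0.0, -1.0]]
force: [0.0, 0.1, 0.3]
gripper_width: 0.0923
```

>>> {"api": "apply_moves", "payload": {
  "translation": [
    [-1.9,3.6,0],
    [-1.9,3.6,0],
    [0,0,0],
    [0,0,0],
    [0,0,0]
  ],
  "twist": [
    [0,0,-6],
    [0,0,-6],
    [0,0,-5.5],
    [0,0,0],
    [0,0,0]
  ],
  "gripper": [-1,-1,-1,-1,-1]
}}

```text
time: 1.65
ee_pos: [0.5038, 0.1565, 0.3064]
tool_rot: [[0.003, 1.0, -0.001], [1.0, -0.003, 0.0], [0.0, -0.001, -1.0]]
force: [0.2, -0.1, 0.1]
gripper_width: 0.0917
```

```bash
python3 - <<'E'
from h import *
shot("pics/w1.png"); o=arm.get_obs(); print(o["ee_pos"],o["joints"],o["time"])
E
```

```text
[0.5037 0.1568 0.3067] [  8.9553  17.0641  78.3408   0.0145  84.6118 -80.9346] 1.7
```

View pics/w1.png

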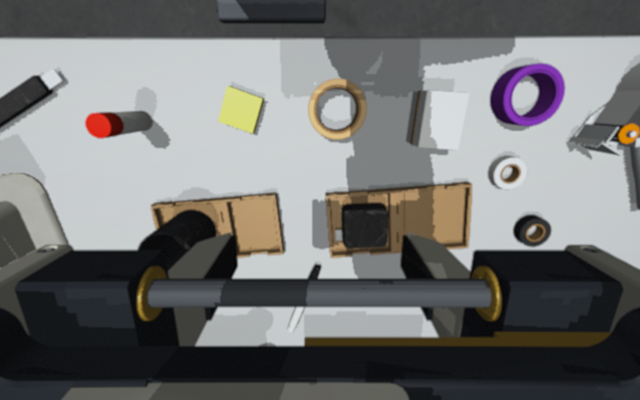

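The survey view shows: glue cap (103,125), pad (242,109), brown ring (337,110), card pack top (442,120), white roll (508,173), desk tray's empty compartment (257,222), parcel tray's empty compartment (432,215).

```bash
python3 - <<'E'
from h import *
fn="pics/w1.png"; im=cv2.imread(fn); c=wcam(fn); hsv=cv2.cvtColor(im,cv2.COLOR_BGR2HSV)
def seg(lo,hi,x0,y0,x1,y1):
    m=np.zeros(im.shape[:2],np.uint8); m[y0:y1,x0:x1]=cv2.inRange(hsv,lo,hi)[y0:y1,x0:x1]
    return max(cv2.findContours(m,cv2.RETR_EXTERNAL,cv2.CHAIN_APPROX_NONE)[0],key=cv2.contourArea)[:,0].astype(float)
p=seg((22,80,80),(40,255,255),210,70,280,145); w=px2w(c,p,.018)[:,:2].astype(np.float32)*1000; print("pad",cv2.minAreaRect(w))
p=seg((8,50,60),(25,255,255),300,60,375,150); print("ring outer @.036",cv2.fitEllipse(np.float32(px2w(c,p,.036)[:,:2]*1000)))
p=seg((0,150,60),(8,255,255),80,100,130,150); print("red",p.min(0),p.max(0))
for a in ((150,180,290,260),(320,170,475,260)):
    p=seg((8,50,40),(25,255,255),*a); print("tray",cv2.minAreaRect(np.float32(px2w(c,p,.018)[:,:2]*1000)))
cv2.imwrite("pics/c2.png",cv2.resize(im[75:263,305:565],None,fx=3,fy=3,interpolation=cv2.INTER_CUBIC))
cv2.imwrite("pics/c3.png",cv2.resize(im[75:265,75:305],None,fx=3,fy=3,interpolation=cv2.INTER_CUBIC))
E
```

```text
pad ((436.015380859375, 49.774620056152344), (50.790443420410156, 49.55995559692383), 70.11717987060547)
ring outer @.036 ((435.4332275390625, 181.7936248779297), (76.01752471923828, 76.93334197998047), 96.15036010742188)
red [ 86. 114.] [122. 137.]
tray ((613.33837890625, 1.88555908203125), (100.59481048583984, 191.79490661621094), 4.774905681610107)
tray ((600.947021484375, 279.2638854980469), (107.34609985351562, 217.66998291015625), 4.368900775909424)
```

View pics/c2.png

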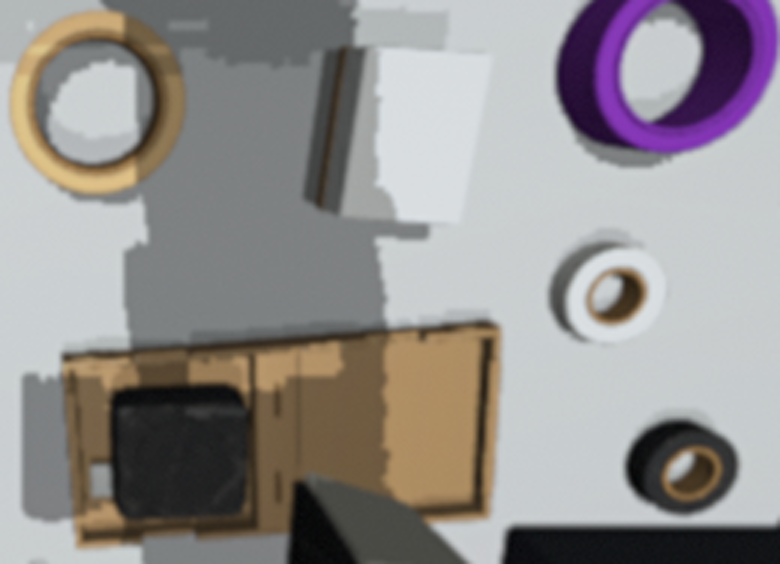

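View pics/c3.png

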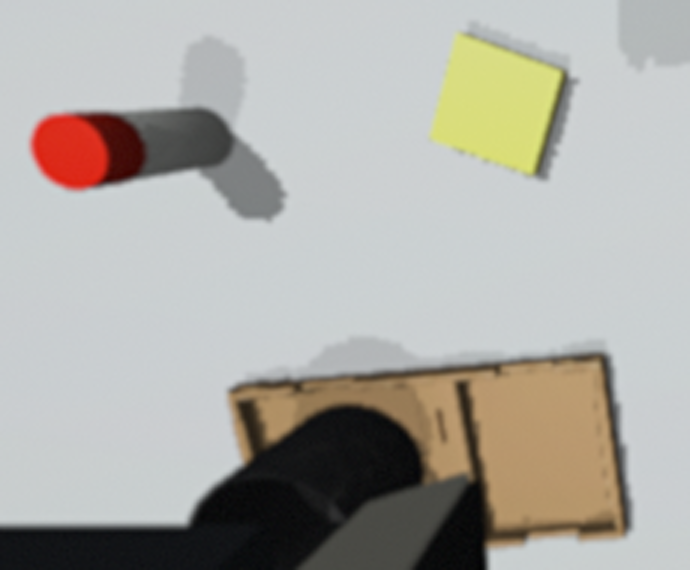

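```bash
python3 - <<'E'
from h import *
c=wcam("pics/w1.png"); t=cam("top")
A=lambda pts:np.array(pts)/3+[305,75]-.33
B=lambda pts:np.array(pts)/3+[75,75]-.33
card=px2w(c,A([(365,47),(493,55),(462,223),(340,213)]),.062)*1000
print("card",card[:,:2].round(1).tolist(),cv2.minAreaRect(np.float32(card[:,:2])),card.mean(0))
print("wt",px2w(c,A([(614,293)]),.019))
print("glue",px2w(c,B([(70,151)]),.096), "bottom mid", px2w(c,B([(205,138)]),.0))
d=px2w(c,B([(230,388),(607,353),(628,535)]),.018)*1000;print("desk",d[:,:2].tolist(),(d[0]+d[2])/2,np.degrees(np.arctan2(d[0,0]-d[1,0],d[1,1]-d[0,1])),np.linalg.norm(np.diff(d,axis=0),axis=1))
d=px2w(c,A([(62,355),(498,322),(488,517),(80,547)]),.018)*1000;print("parcel",d[:,:2].tolist(),d.mean(0),np.degrees(np.arctan2(d[0,0]-d[1,0],d[1,1]-d[0,1])),np.linalg.norm(np.diff(d,axis=0),axis=1))
print("parcel comp inner",px2w(c,A([(250,350),(490,335)]),.018))
print("scale corner(top)",px2w(t,[(425,209)],.364))
E
```

```text
card [[412.6, 288.9], [415.9, 341.2], [484.3, 337.6], [479.8, 284.9]] ((448.4403076171875, 313.2226257324219), (52.85924530029297, 68.72803497314453), 86.63331604003906) [448.1561 313.1438  62.    ]
wt [[0.525  0.4347 0.019 ]]
glue [[ 0.4505 -0.0963  0.096 ]] bottom mid [[ 0.4514 -0.0964  0.    ]]
desk [[572.2988581936411, -94.71094942220904], [554.5826477134017, 94.93608895992028], [654.8243319744444, 101.8351489247197]] [613.5616   3.5621  18.    ] 5.3368971454674705 [190.4727 100.4788]
parcel [[555.8419044611198, 167.02868973821313], [539.6099567411617, 381.2296721559159], [645.1341344698585, 390.7494967013879], [662.1350703627467, 176.9520917771091]] [600.6803 278.99    18.    ] 4.333537546535482 [214.8151 105.9527 214.4723]
parcel comp inner [[0.5535 0.2604 0.018 ]
 [0.5462 0.3782 0.018 ]]
scale corner(top) [[ 0.5069 -0.1992  0.364 ]]
```

All sizes check out: pad 50, ring 77, cards 53x69, trays within 2-4 mm. Now the card grasp, with TCP at 40 mm so that the gripper body clears the cup later.

>>> {"api": "apply_moves", "payload": {
  "translation": [
    [3.9,-1.4,1.5],
    [3.9,-1.4,1.5],
    [3.9,-1.4,1.5],
    [3.9,-1.4,1.5],
    [0,0,0]
  ],
  "twist": [
    [0,0,0],
    [0,0,0],
    [0,0,0],
    [0,0,0],
    [0,0,3.3]
  ],
  "gripper": [-1,-1,-1,-1,-1]
}}

```text
time: 2.2
ee_pos: [0.4444, 0.3166, 0.2448]
tool_rot: [[0.054, 0.999, -0.004], [0.999, -0.054, 0.0], [-0.0, -0.004, -1.0]]
force: [-0.1, -0.7, 0.3]
gripper_width: 0.0919
```

>>> {"api": "apply_moves", "payload": {
  "translation": [
    [0,0,5],
    [0,0,5],
    [0,0,5],
    [0,0,3],
    [0,0,2.7]
  ],
  "twist": [
    [0,0,0],
    [0,0,0],
    [0,0,0],
    [0,0,0],
    [0,0,0]
  ],
  "gripper": [-1,-1,-1,-1,-1]
}}

```text
time: 2.7
ee_pos: [0.4468, 0.3128, 0.0381]
tool_rot: [[0.058, 0.998, -0.001], [0.998, -0.058, -0.001], [-0.001, -0.001, -1.0]]
force: [0.2, 1.0, -0.1]
gripper_width: 0.0915
```

>>> {"api": "apply_moves", "payload": {
  "translation": [
    [0,0,0],
    [0,0,0],
    [0,0,0],
    [0,0,0],
    [0,0,0]
  ],
  "twist": [
    [0,0,0],
    [0,0,0],
    [0,0,0],
    [0,0,0],
    [0,0,0]
  ],
  "gripper": [1,1,1,1,1]
}}

```text
time: 3.2
ee_pos: [0.4489, 0.3127, 0.041]
tool_rot: [[0.058, 0.998, 0.002], [0.998, -0.058, 0.001], [0.001, 0.002, -1.0]]
force: [-0.4, -0.5, -0.0]
gripper_width: 0.0566
```

>>> {"api": "apply_moves", "payload": {
  "translation": [
    [0,0,0],
    [0,0,0],
    [0,0,0],
    [0,0,-1],
    [0,0,-3]
  ],
  "twist": [
    [0,0,0],
    [0,0,0],
    [0,0,0],
    [0,0,0],
    [0,0,0]
  ],
  "gripper": [1,1,1,1,1]
}}

```text
time: 3.7
ee_pos: [0.4465, 0.3114, 0.0782]
tool_rot: [[0.058, 0.998, -0.005], [0.998, -0.058, -0.003], [-0.003, -0.005, -1.0]]
force: [0.4, -0.4, -0.7]
gripper_width: 0.0516
```

>>> {"api": "apply_moves", "payload": {
  "translation": [
    [0,0,-4],
    [0,0,-5],
    [-0.6,0.7,-5],
    [-2.6,3,-3],
    [-2.6,3,0]
  ],
  "twist": [
    [0,0,0],
    [0,0,0],
    [0,0,0],
    [0,0,0],
    [0,0,0]
  ],
  "gripper": [1,1,1,1,1]
}}

```text
time: 4.2
ee_pos: [0.5138, 0.2512, 0.2553]
tool_rot: [[0.056, 0.998, 0.01], [0.998, -0.056, 0.003], [0.004, 0.01, -1.0]]
force: [1.4, 1.0, -1.7]
gripper_width: 0.0516
```

>>> {"api": "apply_moves", "payload": {
  "translation": [
    [-2.6,3,0],
    [-2.6,3,0],
    [-2.6,3,0],
    [-2.6,3,0],
    [-2.6,3,0]
  ],
  "twist": [
    [0,0,0],
    [0,0,0],
    [0,0,0],
    [0,0,0],
    [0,0,0]
  ],
  "gripper": [1,1,1,1,1]
}}

```text
time: 4.7
ee_pos: [0.6546, 0.1109, 0.2493]
tool_rot: [[0.058, 0.998, -0.0], [0.998, -0.058, 0.0], [0.0, -0.0, -1.0]]
force: [1.0, 0.5, -0.7]
gripper_width: 0.0518
```

>>> {"api": "apply_moves", "payload": {
  "translation": [
    [-2.6,3,0],
    [-2.3,2.4,0],
    [0,0,0],
    [0,0,0],
    [0,0,0]
  ],
  "twist": [
    [0,0,0],
    [0,0,0],
    [0,0,-4.2],
    [0,0,-4.2],
    [0,0,0]
  ],
  "gripper": [1,1,1,1,1]
}}

```text
time: 5.2
ee_pos: [0.7048, 0.0597, 0.2488]
tool_rot: [[-0.089, 0.996, -0.001], [0.996, 0.089, 0.0], [0.0, -0.001, -1.0]]
force: [-1.3, 0.2, -1.8]
gripper_width: 0.0517
```

```bash
python3 - <<'E'
from h import *
shot("pics/w2.png"); o=arm.get_obs(); print(o["ee_pos"],o["gripper_width"],o["time"],o["force"]); move((.6086,.0588,.06),95)
E
```

```text
[0.7048 0.06   0.249 ] 0.05138474323843325 5.25 [-0.3136 -0.1064 -1.7494]
yaw now 94.97649326930625 shift cm [ 0.7096 -9.5848 18.9011] twist z -0.023506730693753752 tilt [-0.0005  0.0001 -1.    ]
```

View pics/w2.png

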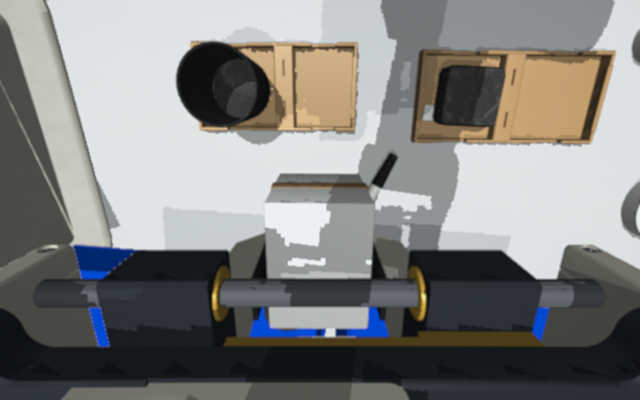

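Cards are held square, and both trays are fully visible. The desk compartment is at (326,86) and the parcel compartment at (560,95). I'll measure both trays again from this view.

```bash
python3 - <<'E'
from h import *
fn="pics/w2.png"; im=cv2.imread(fn); c=wcam(fn); 
im=cv2.imread(fn)
cv2.imwrite("pics/c4.png",np.vstack([cv2.resize(im[30:145,170:370],(800,460),interpolation=cv2.INTER_CUBIC)]))
cv2.imwrite("pics/c5.png",np.vstack([cv2.resize(im[35:155,405:630],(800,427),interpolation=cv2.INTER_CUBIC)]))
for n,(x,y),(L,W),yc in (("desk",(.6135,.003),(.190,.098),(.021,.091)),("parcel",(.6007,.279),(.218,.104),(.009,.105))):
    hsv=cv2.cvtColor(im,cv2.COLOR_BGR2HSV);m=cv2.inRange(hsv,(8,50,40),(25,255,255))
    a=(170,30,370,145) if n=="desk" else (405,35,630,155)
    k=np.zeros_like(m);k[a[1]:a[3],a[0]:a[2]]=m[a[1]:a[3],a[0]:a[2]]
    p=np.vstack([q[:,0] for q in cv2.findContours(k,0,2)[0] if cv2.contourArea(q)>60]).astype(float)
    print(n,cv2.minAreaRect(np.float32(px2w(c,p,.018)[:,:2]*1000)))
E
```

```text
desk ((615.5227661132812, 1.7716827392578125), (98.82980346679688, 189.40350341796875), 4.688924789428711)
parcel ((603.1387939453125, 278.054443359375), (104.32391357421875, 222.3137969970703), 4.582907199859619)
```

View pics/c4.png

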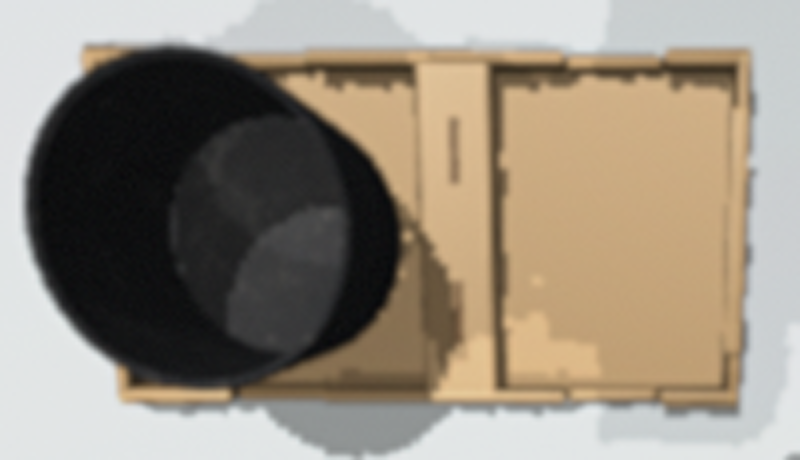

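View pics/c5.png

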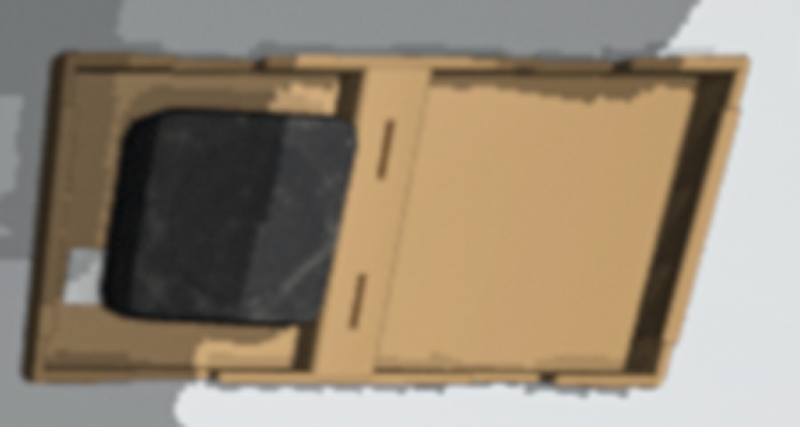

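```bash
python3 - <<'E'
from h import *
c=wcam("pics/w2.png")
A=lambda p:np.array(p)/4+[170,30]-.4
B=lambda p:np.array(p)*225/800+[405,35]-.4
i=px2w(c,A([(490,65),(738,65),(730,388),(497,388)]),.018)*1000; print(i[:,:2].round(1).tolist(),i.mean(0))
i=px2w(c,B([(432,73),(733,73),(655,372),(374,372)]),.018)*1000; print("parcel",i[:,:2].round(1).tolist(),i.mean(0))
print("cup rim",px2w(c,A([(27,200),(185,215)]),.1),"base right",px2w(c,A([(402,240)]),.003))
move((.6105,.0585,.06),94.7)
E
```

```text
[[569.0, 18.1], [562.8, 88.1], [651.9, 96.6], [658.2, 25.8]] [610.4977  57.1404  18.    ]
parcel [[555.6, 284.5], [547.7, 379.7], [641.9, 387.8], [650.2, 291.8]] [598.8347 335.9609  18.    ]
cup rim [[ 0.6187 -0.079   0.1   ]
 [ 0.6186 -0.0429  0.1   ]] base right [[ 0.6178 -0.007   0.003 ]]
yaw now 94.97649326930625 shift cm [ 0.6632 -9.3981 18.901 ] twist z 0.2764932693062434 tilt [-0.0005  0.0001 -1.    ]
```

>>> {"api": "apply_moves", "payload": {
  "translation": [
    [0.3,-4.7,0],
    [0.3,-4.7,0],
    [0,0,4],
    [0,0,4],
    [0,0,4]
  ],
  "twist": [
    [0,0,0],
    [0,0,0],
    [0,0,0],
    [0,0,0],
    [0,0,0]
  ],
  "gripper": [1,1,1,1,1]
}}

```text
time: 5.75
ee_pos: [0.6105, 0.0582, 0.129]
tool_rot: [[-0.087, 0.996, 0.002], [0.996, 0.087, -0.0], [-0.0, 0.002, -1.0]]
force: [0.7, 0.0, -1.6]
gripper_width: 0.0518
```

>>> {"api": "apply_moves", "payload": {
  "translation": [
    [0,0,2.5],
    [0,0,2.5],
    [0,0,1.5],
    [0,0,1],
    [0,0,0]
  ],
  "twist": [
    [0,0,0],
    [0,0,0],
    [0,0,0],
    [0,0,0],
    [0,0,0]
  ],
  "gripper": [1,1,1,1,1]
}}

```text
time: 6.25
ee_pos: [0.6101, 0.0581, 0.0529]
tool_rot: [[-0.088, 0.996, -0.002], [0.996, 0.088, 0.0], [0.0, -0.002, -1.0]]
force: [0.4, -0.4, -0.8]
gripper_width: 0.0517
```

```bash
python3 - <<'E'
from h import *
im=grab_frame("scene")[:,:,::-1]; im2=grab_frame("top")[:,:,::-1]
cv2.imwrite("pics/s2.png",np.hstack([cv2.resize(im[160:260,280:380],(400,400),interpolation=2),cv2.resize(im2[140:240,280:380],(400,400),interpolation=2)]))
o=arm.get_obs();print(o["ee_pos"],o["force"]); move((.6105,.058,.0445),94.7)
E
```

```text
[0.6113 0.0579 0.0547] [ 0.0074  1.1052 -0.408 ]
yaw now 95.05925739565123 shift cm [ 0.0125 -0.0789  1.0212] twist z 0.35925739565122683 tilt [ 0.0012  0.     -1.    ]
```

View pics/s2.png

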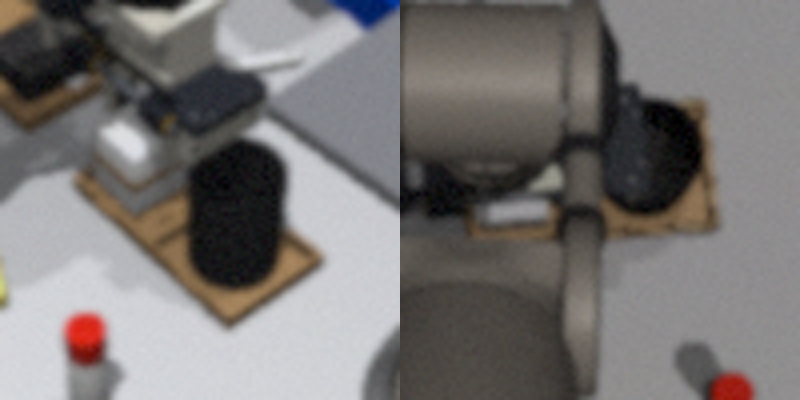

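The scene shows the card pack over the left compartment with the fingers clear of the cup. I'll lower it and release with a part opening.

>>> {"api": "apply_moves", "payload": {
  "translation": [
    [0,0,0.4],
    [0,0,0.4],
    [0,0,0.3],
    [0,0,0],
    [0,0,0]
  ],
  "twist": [
    [0,0,0],
    [0,0,0],
    [0,0,0],
    [0,0,0],
    [0,0,0]
  ],
  "gripper": [1,1,1,1,1]
}}

```text
time: 6.85
ee_pos: [0.611, 0.0578, 0.0437]
tool_rot: [[-0.088, 0.996, 0.001], [0.996, 0.088, -0.0], [-0.0, 0.001, -1.0]]
force: [-1.5, -0.7, 5.2]
gripper_width: 0.0516
```

>>> {"api": "apply_moves", "payload": {
  "translation": [
    [0,0,0],
    [0,0,0],
    [0,0,0],
    [0,0,0],
    [0,0,0]
  ],
  "twist": [
    [0,0,0],
    [0,0,0],
    [0,0,0],
    [0,0,0],
    [0,0,0]
  ],
  "gripper": [-0.4,-0.4,-0.4,-0.4,-0.4]
}}

```text
time: 7.35
ee_pos: [0.6108, 0.0579, 0.0427]
tool_rot: [[-0.088, 0.996, -0.0], [0.996, 0.088, 0.0], [0.0, -0.0, -1.0]]
force: [-0.6, 0.0, -0.7]
gripper_width: 0.064
```

>>> {"api": "apply_moves", "payload": {
  "translation": [
    [0,0,-1.5],
    [0,0,-3],
    [0,0,-4],
    [0,0,-4],
    [0,0,-4]
  ],
  "twist": [
    [0,0,0],
    [0,0,0],
    [0,0,0],
    [0,0,0],
    [0,0,0]
  ],
  "gripper": [-0.4,-0.4,-0.4,-0.4,-0.4]
}}

```text
time: 7.85
ee_pos: [0.6106, 0.0578, 0.2094]
tool_rot: [[-0.089, 0.996, -0.0], [0.996, 0.089, 0.0], [0.0, -0.0, -1.0]]
force: [0.6, -0.4, 0.3]
gripper_width: 0.0642
```

>>> {"api": "apply_moves", "payload": {
  "translation": [
    [0.2,-4.4,0],
    [0.2,-4.4,0],
    [0.2,-4.4,0],
    [0.15,-4.3,0],
    [0,0,2]
  ],
  "twist": [
    [0,0,0],
    [0,0,0],
    [0,0,0],
    [0,0,0],
    [0,0,8.4]
  ],
  "gripper": [-1,-1,-1,-1,-1]
}}

```text
time: 8.35
ee_pos: [0.4326, 0.05, 0.1898]
tool_rot: [[0.059, 0.998, 0.003], [0.998, -0.059, -0.0], [-0.0, 0.003, -1.0]]
force: [0.4, -1.2, -0.7]
gripper_width: 0.0916
```

>>> {"api": "apply_moves", "payload": {
  "translation": [
    [0,0,2],
    [0,0,2],
    [0,0,3],
    [0,0,3],
    [0,0,2]
  ],
  "twist": [
    [0,0,8.3],
    [0,0,8.3],
    [0,0,0],
    [0,0,0],
    [0,0,0]
  ],
  "gripper": [-1,-1,-1,-1,-1]
}}

```text
time: 8.85
ee_pos: [0.4351, 0.0498, 0.0663]
tool_rot: [[0.341, 0.94, -0.001], [0.94, -0.341, 0.0], [-0.0, -0.001, -1.0]]
force: [-0.1, 0.2, -0.5]
gripper_width: 0.0916
```

```bash
python3 - <<'E'
from h import *
print(arm.get_obs()["gripper_width"]); move((.436,.0498,.004),70.1)
E
```

```text
0.09161523565107278
yaw now 70.07910177479563 shift cm [0.0267 0.0915 6.2349] twist z -0.020898225204362575 tilt [-0.0014  0.0002 -1.    ]
```

>>> {"api": "apply_moves", "payload": {
  "translation": [
    [0,0,2.4],
    [0,0,2],
    [0,0,1],
    [0,0,0.5],
    [0,0,0.2]
  ],
  "twist": [
    [0,0,0],
    [0,0,0],
    [0,0,0],
    [0,0,0],
    [0,0,0]
  ],
  "gripper": [-1,-1,-1,-1,-1]
}}

```text
time: 9.35
ee_pos: [0.4361, 0.0498, 0.0069]
tool_rot: [[0.341, 0.94, 0.0], [0.94, -0.341, 0.0], [0.0, 0.0, -1.0]]
force: [-0.2, 0.6, 0.9]
gripper_width: 0.0916
```

>>> {"api": "apply_moves", "payload": {
  "translation": [
    [0,0,0],
    [0,0,0],
    [0,0,0],
    [0,0,0],
    [0,0,0]
  ],
  "twist": [
    [0,0,0],
    [0,0,0],
    [0,0,0],
    [0,0,0],
    [0,0,0]
  ],
  "gripper": [1,1,1,1,1]
}}

```text
time: 9.85
ee_pos: [0.436, 0.0498, 0.0071]
tool_rot: [[0.341, 0.94, 0.0], [0.94, -0.341, 0.0], [0.0, 0.0, -1.0]]
force: [0.0, 0.1, -0.0]
gripper_width: 0.0565
```

>>> {"api": "apply_moves", "payload": {
  "translation": [
    [0,0,0],
    [0,0,0],
    [0,0,0],
    [0,0,0],
    [0,0,-1]
  ],
  "twist": [
    [0,0,0],
    [0,0,0],
    [0,0,0],
    [0,0,0],
    [0,0,0]
  ],
  "gripper": [1,1,1,1,1]
}}

```text
time: 10.35
ee_pos: [0.4349, 0.0499, 0.0164]
tool_rot: [[0.341, 0.94, -0.003], [0.94, -0.341, 0.0], [-0.001, -0.002, -1.0]]
force: [0.1, -0.8, 0.1]
gripper_width: 0.0498
```

>>> {"api": "apply_moves", "payload": {
  "translation": [
    [0,0,-4],
    [0,0,-5],
    [0,0,-5],
    [0,0,-5],
    [0,0,-4.4]
  ],
  "twist": [
    [0,0,0],
    [0,0,-8.4],
    [0,0,-8.3],
    [0,0,-8.3],
    [0,0,0]
  ],
  "gripper": [1,1,1,1,1]
}}

```text
time: 10.85
ee_pos: [0.4354, 0.0498, 0.2542]
tool_rot: [[-0.093, 0.996, 0.002], [0.996, 0.093, -0.0], [-0.0, 0.002, -1.0]]
force: [1.1, -0.4, -1.8]
gripper_width: 0.0495
```

>>> {"api": "apply_moves", "payload": {
  "translation": [
    [-0.2,4.5,0],
    [-0.2,4.5,0],
    [-0.2,4.5,0],
    [-0.2,4.5,0],
    [-0.2,4.5,0]
  ],
  "twist": [
    [0,0,0],
    [0,0,0],
    [0,0,0],
    [0,0,0],
    [0,0,0]
  ],
  "gripper": [1,1,1,1,1]
}}

```text
time: 11.35
ee_pos: [0.662, 0.0599, 0.2514]
tool_rot: [[-0.089, 0.996, -0.0], [0.996, 0.089, 0.0], [0.0, -0.0, -1.0]]
force: [0.5, 0.3, -0.2]
gripper_width: 0.0495
```

>>> {"api": "apply_moves", "payload": {
  "translation": [
    [-0.2,4.4,0],
    [0,0,0],
    [0,0,0],
    [0,0,0]
  ],
  "twist": [
    [0,0,0],
    [0,0,0],
    [0,0,0],
    [0,0,0]
  ],
  "gripper": [1,1,1,1]
}}

```text
time: 11.75
ee_pos: [0.7037, 0.0617, 0.2516]
tool_rot: [[-0.089, 0.996, -0.0], [0.996, 0.089, 0.0], [0.0, -0.0, -1.0]]
force: [-1.3, 0.6, -0.8]
gripper_width: 0.0499
```

```bash
python3 - <<'E'
from h import *
shot("pics/w3.png"); o=arm.get_obs(); print(o["ee_pos"],o["gripper_width"],o["time"])
im=cv2.imread("pics/w3.png")
cv2.imwrite("pics/c6.png",cv2.resize(im[20:220,170:410],(720,600),interpolation=cv2.INTER_CUBIC))
E
```

```text
[0.7037 0.0617 0.2523] 0.04979569134177878 11.8
```

View pics/c6.png

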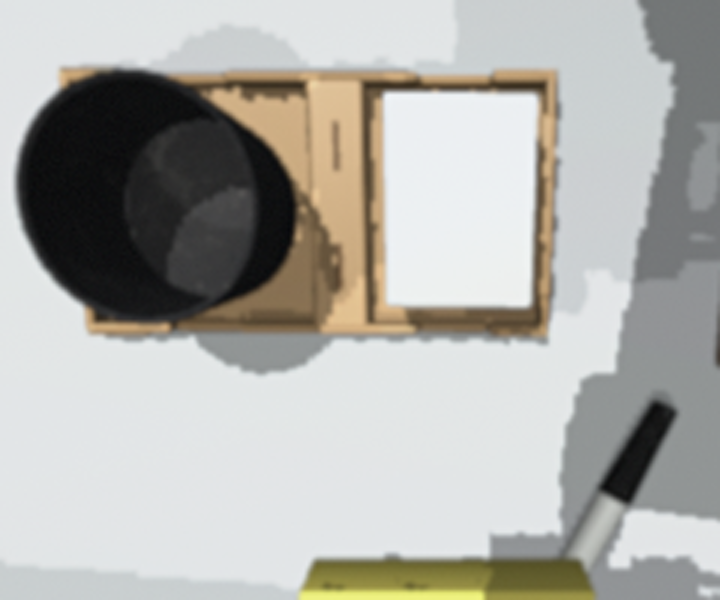

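The cards stand flat in the left compartment, with their top corners in the crop at (383,90), (541,94), (534,307), (387,307). The cup is undisturbed.

```bash
python3 - <<'E'
from h import *
c=wcam("pics/w3.png")
i=px2w(c,np.array([(383,90),(541,94),(534,307),(387,307)])/3+[170,20]-.33,.065)*1000
print(i[:,:2].round(1).tolist(),i.mean(0),cv2.minAreaRect(np.float32(i[:,:2])))
m=i.mean(0)/1000; move((m[0],m[1],.13),94.9)
E
```

```text
[[577.4, 29.5], [573.9, 82.5], [643.5, 88.3], [648.1, 35.7]] [610.7428  59.0131  65.    ] ((610.4357299804688, 59.08099365234375), (71.00088500976562, 53.165313720703125), 5.06452751159668)
yaw now 95.08510252890805 shift cm [ 0.551  -9.2936 12.224 ] twist z 0.1851025289080468 tilt [ 0.0006  0.0001 -1.    ]
```

>>> {"api": "apply_moves", "payload": {
  "translation": [
    [0.25,-4.65,0],
    [0.25,-4.65,0],
    [0,0,4],
    [0,0,4],
    [0,0,4]
  ],
  "twist": [
    [0,0,0],
    [0,0,0],
    [0,0,0],
    [0,0,0],
    [0,0,0]
  ],
  "gripper": [1,1,1,1,1]
}}

```text
time: 12.3
ee_pos: [0.6107, 0.0585, 0.1326]
tool_rot: [[-0.089, 0.996, 0.004], [0.996, 0.089, -0.0], [-0.0, 0.004, -1.0]]
force: [-0.3, 0.2, -1.5]
gripper_width: 0.0493
```

>>> {"api": "apply_moves", "payload": {
  "translation": [
    [0,0,2.5],
    [0,0,1.5],
    [0,0,0.8],
    [0,0,0.4],
    [0,0,0]
  ],
  "twist": [
    [0,0,0],
    [0,0,0],
    [0,0,0],
    [0,0,0],
    [0,0,0]
  ],
  "gripper": [1,1,1,1,1]
}}

```text
time: 12.8
ee_pos: [0.6118, 0.0584, 0.0799]
tool_rot: [[-0.089, 0.996, 0.001], [0.996, 0.089, 0.0], [-0.0, 0.001, -1.0]]
force: [-0.7, 0.1, -0.9]
gripper_width: 0.0497
```

```bash
python3 - <<'E'
from h import *
print(arm.get_obs()["force"]); move((.6107,.0588,.072),94.9)
E
```

```text
[-0.7148  0.077  -0.946 ]
yaw now 95.08017863427928 shift cm [ 0.0479 -0.1076  0.7943] twist z 0.1801786342792724 tilt [ 0.0014  0.     -1.    ]
```

>>> {"api": "apply_moves", "payload": {
  "translation": [
    [0,-0.1,0.3],
    [0,0,0.3],
    [0,0,0.1],
    [0,0,0.05],
    [0,0,0]
  ],
  "twist": [
    [0,0,0],
    [0,0,0],
    [0,0,0],
    [0,0,0],
    [0,0,0]
  ],
  "gripper": [1,1,1,1,1]
}}

```text
time: 13.3
ee_pos: [0.6108, 0.0583, 0.0721]
tool_rot: [[-0.089, 0.996, 0.0], [0.996, 0.089, -0.0], [-0.0, 0.0, -1.0]]
force: [-2.3, -1.0, 5.6]
gripper_width: 0.0495
```

>>> {"api": "apply_moves", "payload": {
  "translation": [
    [0,0,0],
    [0,0,0],
    [0,0,0],
    [0,0,0],
    [0,0,0]
  ],
  "twist": [
    [0,0,0],
    [0,0,0],
    [0,0,0],
    [0,0,0],
    [0,0,0]
  ],
  "gripper": [-0.4,-0.4,-0.4,-0.4,-0.4]
}}

```text
time: 13.8
ee_pos: [0.6108, 0.0583, 0.0713]
tool_rot: [[-0.089, 0.996, -0.0], [0.996, 0.089, 0.0], [0.0, -0.0, -1.0]]
force: [-0.1, 0.5, -0.3]
gripper_width: 0.064
```

>>> {"api": "apply_moves", "payload": {
  "translation": [
    [0,0,-1],
    [0,0,-2.5],
    [0,0,-4],
    [0,0,-5],
    [0,0,-4]
  ],
  "twist": [
    [0,0,0],
    [0,0,0],
    [0,0,0],
    [0,0,0],
    [0,0,0]
  ],
  "gripper": [-0.4,-0.4,-0.4,-0.4,-0.4]
}}

```text
time: 14.3
ee_pos: [0.611, 0.0583, 0.2401]
tool_rot: [[-0.089, 0.996, 0.003], [0.996, 0.089, 0.0], [-0.0, 0.003, -1.0]]
force: [1.4, -0.3, -0.2]
gripper_width: 0.0641
```

```bash
python3 - <<'E'
from h import *
move((.525,.4347,.2),None)
E
```

```text
yaw now 95.07937826831169 shift cm [38.2517 -5.246   3.9857] twist z None tilt [ 0.0028  0.     -1.    ]
```

>>> {"api": "apply_moves", "payload": {
  "translation": [
    [4.25,-0.6,0],
    [4.25,-0.6,0],
    [4.25,-0.6,0],
    [4.25,-0.6,0],
    [4.25,-0.6,0]
  ],
  "twist": [
    [0,0,0],
    [0,0,0],
    [0,0,0],
    [0,0,0],
    [0,0,0]
  ],
  "gripper": [-0.57,-0.57,-0.57,-0.57,-0.57]
}}

```text
time: 14.8
ee_pos: [0.5615, 0.2689, 0.2375]
tool_rot: [[-0.088, 0.996, 0.001], [0.996, 0.088, 0.0], [0.0, 0.001, -1.0]]
force: [-0.5, -0.0, 0.4]
gripper_width: 0.072
```

>>> {"api": "apply_moves", "payload": {
  "translation": [
    [4.25,-0.6,0],
    [4.25,-0.55,0],
    [4.25,-0.55,0],
    [4.25,-0.55,0],
    [0,0,2]
  ],
  "twist": [
    [0,0,0],
    [0,0,0],
    [0,0,0],
    [0,0,0],
    [0,0,8.4]
  ],
  "gripper": [-0.57,-0.57,-0.57,-0.57,-0.57]
}}

```text
time: 15.3
ee_pos: [0.5233, 0.4407, 0.2195]
tool_rot: [[0.054, 0.999, 0.005], [0.999, -0.054, 0.006], [0.006, 0.005, -1.0]]
force: [0.5, -0.2, -0.1]
gripper_width: 0.0723
```

>>> {"api": "apply_moves", "payload": {
  "translation": [
    [0,0,2],
    [0,0,2],
    [0,0,3.5],
    [0,0,4],
    [0,0,3]
  ],
  "twist": [
    [0,0,8.4],
    [0,0,8.3],
    [0,0,0],
    [0,0,0],
    [0,0,0]
  ],
  "gripper": [-0.57,-0.57,-0.57,-0.57,-0.57]
}}

```text
time: 15.8
ee_pos: [0.524, 0.4343, 0.0699]
tool_rot: [[0.342, 0.94, -0.001], [0.94, -0.342, -0.001], [-0.001, -0.001, -1.0]]
force: [-0.1, -0.8, -0.5]
gripper_width: 0.0724
```

```bash
python3 - <<'E'
from h import *
print(arm.get_obs()["gripper_width"]); move((.525,.4347,.005),70)
E
```

```text
0.07244935461887572
yaw now 69.98300232785039 shift cm [0.0763 0.0841 6.4864] twist z -0.016997672149614118 tilt [-0.0011 -0.0007 -1.    ]
```

>>> {"api": "apply_moves", "payload": {
  "translation": [
    [0,0.1,2.4],
    [0,0,2],
    [0,0,1],
    [0,0,0.7],
    [0,0,0.3]
  ],
  "twist": [
    [0,0,0],
    [0,0,0],
    [0,0,0],
    [0,0,0],
    [0,0,0]
  ],
  "gripper": [-0.57,-0.57,-0.57,-0.57,-0.57]
}}

```text
time: 16.3
ee_pos: [0.5258, 0.4345, 0.0077]
tool_rot: [[0.342, 0.94, 0.001], [0.94, -0.342, 0.0], [0.001, 0.0, -1.0]]
force: [0.2, 0.2, -0.4]
gripper_width: 0.0722
```

>>> {"api": "apply_moves", "payload": {
  "translation": [
    [0,0,0],
    [0,0,0],
    [0,0,0],
    [0,0,0],
    [0,0,0]
  ],
  "twist": [
    [0,0,0],
    [0,0,0],
    [0,0,0],
    [0,0,0],
    [0,0,0]
  ],
  "gripper": [1,1,1,1,1]
}}

```text
time: 16.8
ee_pos: [0.5259, 0.4346, 0.0082]
tool_rot: [[0.342, 0.94, 0.001], [0.94, -0.342, 0.001], [0.001, 0.001, -1.0]]
force: [0.4, -1.0, 3.9]
gripper_width: 0.0464
```

>>> {"api": "apply_moves", "payload": {
  "translation": [
    [0,0,0],
    [0,0,0],
    [0,0,-1],
    [0,0,-3],
    [0,0,-4]
  ],
  "twist": [
    [0,0,0],
    [0,0,0],
    [0,0,0],
    [0,0,0],
    [0,0,0]
  ],
  "gripper": [1,1,1,1,1]
}}

```text
time: 17.3
ee_pos: [0.5242, 0.4334, 0.0861]
tool_rot: [[0.342, 0.94, -0.005], [0.94, -0.342, -0.003], [-0.004, -0.003, -1.0]]
force: [0.9, 0.5, -1.1]
gripper_width: 0.0465
```

>>> {"api": "apply_moves", "payload": {
  "translation": [
    [0,0,-4.5],
    [0,0,-4.5],
    [0,0,-4],
    [0,0,-3.5],
    [-3.4,1.2,0]
  ],
  "twist": [
    [0,0,0],
    [0,0,-8.4],
    [0,0,-8.4],
    [0,0,-8.3],
    [0,0,0]
  ],
  "gripper": [1,1,1,1,1]
}}

```text
time: 17.8
ee_pos: [0.5403, 0.4055, 0.2592]
tool_rot: [[-0.098, 0.995, 0.009], [0.995, 0.098, 0.007], [0.006, 0.009, -1.0]]
force: [1.1, -0.3, -0.2]
gripper_width: 0.0465
```

>>> {"api": "apply_moves", "payload": {
  "translation": [
    [-4.4,1.7,0],
    [-4.4,1.7,0],
    [-4.4,1.7,0],
    [-4.4,1.7,0],
    [-4.4,1.7,0]
  ],
  "twist": [
    [0,0,0],
    [0,0,0],
    [0,0,0],
    [0,0,0],
    [0,0,0]
  ],
  "gripper": [1,1,1,1,1]
}}

```text
time: 18.3
ee_pos: [0.645, 0.1881, 0.2527]
tool_rot: [[-0.089, 0.996, -0.0], [0.996, 0.089, 0.0], [0.0, -0.0, -1.0]]
force: [0.8, 0.1, -0.5]
gripper_width: 0.0462
```

>>> {"api": "apply_moves", "payload": {
  "translation": [
    [-4.4,1.7,0],
    [-4.4,1.7,0],
    [-4.4,1.5,0],
    [0,0,0],
    [0,0,0]
  ],
  "twist": [
    [0,0,0],
    [0,0,0],
    [0,0,0],
    [0,0,0],
    [0,0,0]
  ],
  "gripper": [1,1,1,1,1]
}}

```text
time: 18.8
ee_pos: [0.7051, 0.0615, 0.2519]
tool_rot: [[-0.086, 0.996, -0.001], [0.996, 0.086, 0.001], [0.001, -0.001, -1.0]]
force: [-0.3, 1.3, 0.3]
gripper_width: 0.0465
```

```bash
python3 - <<'E'
from h import *
fn="pics/w4.png"; shot(fn); o=arm.get_obs(); print(o["ee_pos"],o["gripper_width"],o["time"])
im=cv2.imread(fn); c=wcam(fn); hsv=cv2.cvtColor(im,cv2.COLOR_BGR2HSV)
k=max(cv2.findContours(cv2.inRange(hsv,(24,80,80),(40,255,255)),0,1)[0],key=cv2.contourArea)[:,0].astype(float)
print(k.min(0),k.max(0),cv2.minAreaRect(np.float32(px2w(c,k,.083)[:,:2]*1000)))
cv2.imwrite("pics/c7.png",cv2.resize(im[20:260,170:490],(800,600),interpolation=cv2.INTER_CUBIC))
E
```

```text
[0.7048 0.063  0.2522] 0.04664382141489384 18.85
[297.  59.] [350. 112.] ((611.6826782226562, 59.054771423339844), (49.329769134521484, 51.43134307861328), 5.341327667236328)
```

View pics/c7.png

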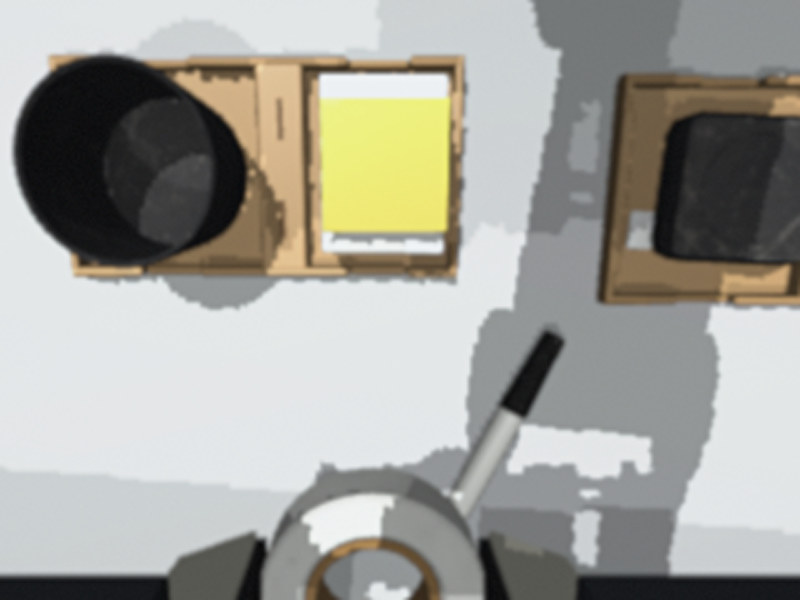

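The pad lies centred on the cards, and the white roll is level in the jaws with its near rim top at about (372,495) in the crop. I'll check the roll's offset in the jaws from that rim.

```bash
python3 - <<'E'
from h import *
fn="pics/w4.png"; d=np.load(fn+".npz"); c=wcam(fn)
f=lambda uv,z:(px2w(c,np.array([uv])/2.5+[170,20]-.3,z)-d["p"])@d["R"]*1000
print("top rim near (tool mm)",f((372,493),d["p"][2]+.011),"bottom rim near",f((372,467),d["p"][2]-.008), "left/right",f((262,580),d["p"][2]+.011),f((484,580),d["p"][2]+.011), "core near",f((372,538),d["p"][2]+.011))
move((.6117,.0588,.13),95)
E
```

```text
top rim near (tool mm) [[  0.2782 -23.7596 -10.9717]] bottom rim near [[  0.2859 -22.7885   8.0271]] left/right [[-22.7749  -4.3171 -11.0088]] [[ 23.7531  -4.2804 -10.9805]] core near [[  0.2763 -13.8621 -10.9834]]
yaw now 95.05421677305526 shift cm [ 0.3944 -9.3044 12.2286] twist z 0.05421677305525918 tilt [-0.0009  0.0007 -1.    ]
```

>>> {"api": "apply_moves", "payload": {
  "translation": [
    [0.2,-4.7,0],
    [0.2,-4.65,0],
    [0,0,4],
    [0,0,4],
    [0,0,4]
  ],
  "twist": [
    [0,0,0],
    [0,0,0],
    [0,0,0],
    [0,0,0],
    [0,0,0]
  ],
  "gripper": [1,1,1,1,1]
}}

```text
time: 19.35
ee_pos: [0.611, 0.0606, 0.1326]
tool_rot: [[-0.091, 0.996, 0.002], [0.996, 0.091, 0.0], [0.0, 0.002, -1.0]]
force: [0.8, 0.0, -1.1]
gripper_width: 0.0468
```

>>> {"api": "apply_moves", "payload": {
  "translation": [
    [0,0,1.5],
    [0,0,1],
    [0,0,0.7],
    [0,0,0],
    [0,0,0]
  ],
  "twist": [
    [0,0,0],
    [0,0,0],
    [0,0,0],
    [0,0,0],
    [0,0,0]
  ],
  "gripper": [1,1,1,1,1]
}}

```text
time: 19.85
ee_pos: [0.6123, 0.0588, 0.1015]
tool_rot: [[-0.089, 0.996, 0.002], [0.996, 0.089, 0.0], [-0.0, 0.002, -1.0]]
force: [-0.2, -0.7, 0.3]
gripper_width: 0.0467
```

```bash
python3 - <<'E'
from h import *
print(arm.get_obs()["force"]); move((.6112,.0588,.091),95)
E
```

```text
[-0.1995 -0.7287  0.2654]
yaw now 95.1079044668138 shift cm [ 0.0055 -0.1111  1.0515] twist z 0.10790446681380672 tilt [ 0.002   0.0001 -1.    ]
```

>>> {"api": "apply_moves", "payload": {
  "translation": [
    [0,-0.1,0.4],
    [0,0,0.3],
    [0,0,0.2],
    [0,0,0.1],
    [0,0,0]
  ],
  "twist": [
    [0,0,0],
    [0,0,0],
    [0,0,0],
    [0,0,0],
    [0,0,0]
  ],
  "gripper": [1,1,1,1,1]
}}

```text
time: 20.35
ee_pos: [0.6107, 0.0583, 0.0912]
tool_rot: [[-0.088, 0.996, 0.001], [0.996, 0.088, 0.0], [0.0, 0.001, -1.0]]
force: [-2.3, -0.4, 4.4]
gripper_width: 0.0464
```

```bash
python3 - <<'E'
from h import *
print(arm.get_obs()["force"]); move((.6112,.0588,.091),95)
E
```

```text
[-2.2559 -0.4189  4.3715]
yaw now 95.070413043482 shift cm [0.0427 0.0491 0.0178] twist z 0.07041304348200583 tilt [ 0.0005  0.0001 -1.    ]
```

>>> {"api": "apply_moves", "payload": {
  "translation": [
    [0,0,0],
    [0,0,0],
    [0,0,0],
    [0,0,0],
    [0,0,0]
  ],
  "twist": [
    [0,0,0],
    [0,0,0],
    [0,0,0],
    [0,0,0],
    [0,0,0]
  ],
  "gripper": [-0.35,-0.35,-0.35,-0.35,-0.35]
}}

```text
time: 20.85
ee_pos: [0.6107, 0.0584, 0.0902]
tool_rot: [[-0.089, 0.996, -0.0], [0.996, 0.089, 0.0], [0.0, -0.0, -1.0]]
force: [-0.3, -0.7, 1.1]
gripper_width: 0.0621
```

>>> {"api": "apply_moves", "payload": {
  "translation": [
    [0,0,-0.8],
    [0,0,-2],
    [0,0,-3],
    [0,0,-4],
    [0,0,-3]
  ],
  "twist": [
    [0,0,0],
    [0,0,0],
    [0,0,0],
    [0,0,0],
    [0,0,0]
  ],
  "gripper": [-0.35,-0.35,-0.35,-0.35,-0.35]
}}

```text
time: 21.35
ee_pos: [0.6111, 0.0584, 0.2215]
tool_rot: [[-0.089, 0.996, 0.003], [0.996, 0.089, 0.0], [-0.0, 0.003, -1.0]]
force: [0.4, -0.6, 0.3]
gripper_width: 0.0628
```

>>> {"api": "apply_moves", "payload": {
  "translation": [
    [3.4,-3.2,0],
    [3.4,-3.2,0],
    [3.4,-3.2,0],
    [3.4,-3.2,0],
    [3.6,-3.3,0]
  ],
  "twist": [
    [0,0,0],
    [0,0,0],
    [0,0,0],
    [0,0,0],
    [0,0,5]
  ],
  "gripper": [0.13,0.13,0.13,0.13,0.13]
}}

```text
time: 21.85
ee_pos: [0.4337, 0.2163, 0.2192]
tool_rot: [[0.0, 1.0, 0.001], [1.0, -0.0, 0.0], [0.0, 0.001, -1.0]]
force: [-0.0, 0.3, -0.4]
gripper_width: 0.0399
```

>>> {"api": "apply_moves", "payload": {
  "translation": [
    [0,0,4],
    [0,0,4],
    [0,0,3],
    [0,0,0]
  ],
  "twist": [
    [0,0,0],
    [0,0,0],
    [0,0,0],
    [0,0,0]
  ],
  "gripper": [0.13,0.13,0.13,0.13]
}}

```text
time: 22.25
ee_pos: [0.4327, 0.2149, 0.1058]
tool_rot: [[-0.002, 1.0, -0.007], [1.0, 0.002, -0.002], [-0.002, -0.007, -1.0]]
force: [-0.1, -0.3, 0.6]
gripper_width: 0.0399
```

```bash
python3 - <<'E'
from h import *
print(arm.get_obs()["gripper_width"]); move((.4354,.2158,.022),90)
E
```

```text
0.0398781078765202
yaw now 90.10249529507517 shift cm [0.1091 0.3269 8.3765] twist z 0.10249529507517252 tilt [-0.0066 -0.002  -1.    ]
```

>>> {"api": "apply_moves", "payload": {
  "translation": [
    [0,0.15,3],
    [0,0,2.5],
    [0,0,1.5],
    [0,0,1],
    [0,0,0.3]
  ],
  "twist": [
    [0,0,0],
    [0,0,0],
    [0,0,0],
    [0,0,0],
    [0,0,0]
  ],
  "gripper": [0.13,0.13,0.13,0.13,0.13]
}}

```text
time: 22.75
ee_pos: [0.4373, 0.2156, 0.0259]
tool_rot: [[-0.001, 1.0, 0.001], [1.0, 0.001, 0.0], [0.0, 0.001, -1.0]]
force: [-0.2, -0.4, -0.1]
gripper_width: 0.0401
```

>>> {"api": "apply_moves", "payload": {
  "translation": [
    [0,0,0],
    [0,0,0],
    [0,0,0],
    [0,0,0],
    [0,0,0]
  ],
  "twist": [
    [0,0,0],
    [0,0,0],
    [0,0,0],
    [0,0,0],
    [0,0,0]
  ],
  "gripper": [1,1,1,1,1]
}}

```text
time: 23.25
ee_pos: [0.4369, 0.2155, 0.0259]
tool_rot: [[-0.002, 1.0, 0.001], [1.0, 0.002, 0.0], [0.0, 0.001, -1.0]]
force: [-0.8, -1.1, 3.8]
gripper_width: 0.0099
```

>>> {"api": "apply_moves", "payload": {
  "translation": [
    [0,0,0],
    [0,0,0],
    [0,0,-1],
    [0,0,-3],
    [0,0,-4]
  ],
  "twist": [
    [0,0,0],
    [0,0,0],
    [0,0,0],
    [0,0,0],
    [0,0,0]
  ],
  "gripper": [1,1,1,1,1]
}}

```text
time: 23.75
ee_pos: [0.4351, 0.2151, 0.1052]
tool_rot: [[-0.001, 1.0, -0.004], [1.0, 0.001, -0.001], [-0.001, -0.004, -1.0]]
force: [-0.1, 0.3, -2.0]
gripper_width: 0.0102
```

>>> {"api": "apply_moves", "payload": {
  "translation": [
    [0,0,-4],
    [0,0,-4],
    [3.1,3.2,-2],
    [3.1,3.2,0],
    [3.1,3.2,0]
  ],
  "twist": [
    [0,0,0],
    [0,0,0],
    [0,0,0],
    [0,0,0],
    [0,0,0]
  ],
  "gripper": [1,1,1,1,1]
}}

```text
time: 24.25
ee_pos: [0.5335, 0.3098, 0.2073]
tool_rot: [[-0.001, 1.0, 0.002], [1.0, 0.001, 0.001], [0.001, 0.002, -1.0]]
force: [0.2, 0.5, -1.1]
gripper_width: 0.01
```

>>> {"api": "apply_moves", "payload": {
  "translation": [
    [3.1,3.2,0],
    [3.1,3.3,0],
    [0,0,3],
    [0,0,3],
    [0,0,2]
  ],
  "twist": [
    [0,0,0],
    [0,0,0],
    [0,0,-4.6],
    [0,0,0],
    [0,0,0]
  ],
  "gripper": [1,1,1,1,1]
}}

```text
time: 24.75
ee_pos: [0.5961, 0.3705, 0.1223]
tool_rot: [[-0.082, 0.997, -0.004], [0.997, 0.082, -0.002], [-0.001, -0.004, -1.0]]
force: [-0.4, 0.4, -1.4]
gripper_width: 0.0103
```

>>> {"api": "apply_moves", "payload": {
  "translation": [
    [0,0,2],
    [0,0,1],
    [0,0,0],
    [0,0,0]
  ],
  "twist": [
    [0,0,0],
    [0,0,0],
    [0,0,0],
    [0,0,0]
  ],
  "gripper": [1,1,1,1]
}}

```text
time: 25.15
ee_pos: [0.5977, 0.3709, 0.0964]
tool_rot: [[-0.082, 0.997, 0.001], [0.997, 0.082, 0.001], [0.0, 0.001, -1.0]]
force: [-0.1, 0.3, -1.3]
gripper_width: 0.0101
```

```bash
python3 - <<'E'
from h import *
shot("pics/w5.png"); o=arm.get_obs(); print(o["ee_pos"],o["gripper_width"],o["force"]); move((.5973,.3697,.029),94.6)
im=cv2.imread("pics/w5.png"); s=grab_frame("scene")[:,:,::-1]
cv2.imwrite("pics/c8.png",np.hstack([cv2.resize(im[:,120:520],(400,400)),cv2.resize(s[110:210,220:320],(400,400),interpolation=2)]))
E
```

```text
[0.598  0.371  0.0969] 0.009984782018471963 [-0.2641 -0.8509 -1.9817]
yaw now 94.67840535761339 shift cm [-0.1324 -0.0947  6.7913] twist z 0.0784053576133914 tilt [ 0.002  0.001 -1.   ]
```

View pics/c8.png

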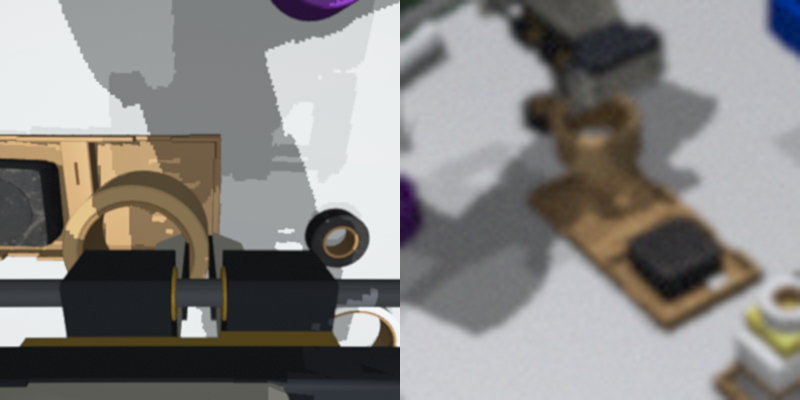

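```bash
python3 - <<'E'
from h import *
fn="pics/w5.png"; d=np.load(fn+".npz"); c=wcam(fn)
f=lambda uv,z:((px2w(c,[uv],z)-d["p"])@d["R"]*1000)[0]
z=d["p"][2]
print("near bottom rim",f((265,171),z-.026),"near top rim",f((262,185),z+.010),"right top",f((120+208,245),z+.010),"left top",f((120+64,240),z+.010))
print("tray near edge",px2w(c,[(120+220,135)],.018),"black",px2w(c,[(120+338,238)],.02))
E
```

```text
near bottom rim [-32.005  -39.2943  25.9476] near top rim [-27.5675 -40.2147 -10.0512] right top [  5.2529  -7.6661 -10.0049] left top [-69.664  -10.6223 -10.0426]
tray near edge [[0.5414 0.3828 0.018 ]] black [[0.6164 0.4876 0.02  ]]
```

>>> {"api": "apply_moves", "payload": {
  "translation": [
    [-0.2,-0.1,2.5],
    [0,0,2],
    [0,0,1],
    [0,0,0.5],
    [0,0,0]
  ],
  "twist": [
    [0,0,0],
    [0,0,0],
    [0,0,0],
    [0,0,0],
    [0,0,0]
  ],
  "gripper": [1,1,1,1,1]
}}

```text
time: 25.75
ee_pos: [0.5967, 0.3687, 0.0357]
tool_rot: [[-0.082, 0.997, 0.0], [0.997, 0.082, 0.0], [0.0, 0.0, -1.0]]
force: [-0.6, 0.2, -1.4]
gripper_width: 0.0098
```

>>> {"api": "apply_moves", "payload": {
  "translation": [
    [0,0,0.3],
    [0,0,0.3],
    [0,0,0.1],
    [0,0,0.1],
    [0,0,0]
  ],
  "twist": [
    [0,0,0],
    [0,0,0],
    [0,0,0],
    [0,0,0],
    [0,0,0]
  ],
  "gripper": [1,1,1,1,1]
}}

```text
time: 26.25
ee_pos: [0.5968, 0.3688, 0.0289]
tool_rot: [[-0.082, 0.997, 0.001], [0.997, 0.082, 0.001], [0.0, 0.001, -1.0]]
force: [-3.1, -1.3, 5.5]
gripper_width: 0.0102
```

>>> {"api": "apply_moves", "payload": {
  "translation": [
    [0,0,0],
    [0,0,0],
    [0,0,0],
    [0,0,0],
    [0,0,0]
  ],
  "twist": [
    [0,0,0],
    [0,0,0],
    [0,0,0],
    [0,0,0],
    [0,0,0]
  ],
  "gripper": [0.25,0.25,0.25,0.25,0.25]
}}

```text
time: 26.75
ee_pos: [0.5965, 0.3686, 0.0273]
tool_rot: [[-0.082, 0.997, -0.0], [0.997, 0.082, -0.0], [0.0, -0.0, -1.0]]
force: [0.3, -0.4, 0.0]
gripper_width: 0.0343
```

>>> {"api": "apply_moves", "payload": {
  "translation": [
    [0,0,-1.5],
    [0,0,-3.5],
    [0,0,-5],
    [0,0,-5],
    [0,0,-5]
  ],
  "twist": [
    [0,0,0],
    [0,0,0],
    [0,0,0],
    [0,0,0],
    [0,0,0]
  ],
  "gripper": [0.25,0.25,0.25,0.25,0.25]
}}

```text
time: 27.25
ee_pos: [0.5963, 0.3685, 0.2309]
tool_rot: [[-0.082, 0.997, 0.001], [0.997, 0.082, 0.001], [0.001, 0.001, -1.0]]
force: [1.7, 0.4, 0.5]
gripper_width: 0.0346
```

>>> {"api": "apply_moves", "payload": {
  "translation": [
    [-3.8,-1.5,0],
    [-3.8,-1.5,0],
    [-3.8,-1.5,0],
    [-3.8,-1.5,0],
    [-3.8,-1.5,0]
  ],
  "twist": [
    [0,0,0],
    [0,0,0],
    [0,0,0],
    [0,0,0],
    [0,0,0]
  ],
  "gripper": [-1,-1,-1,-1,-1]
}}

```text
time: 27.75
ee_pos: [0.5366, 0.1717, 0.2288]
tool_rot: [[-0.082, 0.997, 0.002], [0.997, 0.082, 0.0], [0.0, 0.002, -1.0]]
force: [0.5, -0.1, 0.2]
gripper_width: 0.0699
```

>>> {"api": "apply_moves", "payload": {
  "translation": [
    [-3.8,-1.5,0],
    [-3.8,-1.5,0],
    [-3.8,-1.6,0],
    [-3.7,-1.6,0],
    [-3.7,-1.6,0]
  ],
  "twist": [
    [0,0,0],
    [0,0,0],
    [0,0,0],
    [0,0,0],
    [0,0,0]
  ],
  "gripper": [-1,-1,-1,-1,-1]
}}

```text
time: 28.25
ee_pos: [0.4743, -0.022, 0.2287]
tool_rot: [[-0.082, 0.997, 0.002], [0.997, 0.082, -0.0], [-0.001, 0.002, -1.0]]
force: [0.5, 0.2, -0.4]
gripper_width: 0.0918
```

>>> {"api": "apply_moves", "payload": {
  "translation": [
    [-3.7,-1.5,0],
    [-3.7,-1.5,0],
    [0,0,0],
    [0,0,0],
    [0,0,0]
  ],
  "twist": [
    [0,0,0],
    [0,0,0],
    [0,0,8.5],
    [0,0,8.5],
    [0,0,8.5]
  ],
  "gripper": [-1,-1,-1,-1,-1]
}}

```text
time: 28.75
ee_pos: [0.451, -0.0974, 0.2286]
tool_rot: [[0.362, 0.932, 0.002], [0.932, -0.362, -0.001], [0.0, 0.002, -1.0]]
force: [-0.8, 0.3, 1.4]
gripper_width: 0.0918
```

>>> {"api": "apply_moves", "payload": {
  "translation": [
    [0,0,0],
    [0,0,2],
    [0,0,2],
    [0,0,0]
  ],
  "twist": [
    [0,0,8.5],
    [0,0,0],
    [0,0,0],
    [0,0,0]
  ],
  "gripper": [-1,-1,-1,-1]
}}

```text
time: 29.15
ee_pos: [0.4498, -0.0964, 0.1864]
tool_rot: [[0.49, 0.872, -0.003], [0.872, -0.49, 0.001], [-0.0, -0.003, -1.0]]
force: [0.1, 0.8, 0.0]
gripper_width: 0.0915
```

```bash
python3 - <<'E'
from h import *
o=arm.get_obs();print(o["gripper_width"],o["joints"]); move((.4502,-.096,.055))
E
```

```text
0.09154885567711135 [-21.6559  15.2271 100.5258   0.0052  64.4331 -82.3347]
yaw now 60.676563266618665 shift cm [ 0.0561  0.0596 13.1434] twist z None tilt [-0.003   0.0013 -1.    ]
```

>>> {"api": "apply_moves", "payload": {
  "translation": [
    [0,0,3.5],
    [0,0,3.5],
    [0,0,3],
    [0,0,2],
    [0,0,1]
  ],
  "twist": [
    [0,0,0],
    [0,0,0],
    [0,0,0],
    [0,0,0],
    [0,0,0]
  ],
  "gripper": [-1,-1,-1,-1,-1]
}}

```text
time: 29.65
ee_pos: [0.4511, -0.0968, 0.0571]
tool_rot: [[0.49, 0.872, -0.001], [0.872, -0.49, 0.0], [-0.0, -0.001, -1.0]]
force: [0.6, -0.1, 0.1]
gripper_width: 0.0917
```

>>> {"api": "apply_moves", "payload": {
  "translation": [
    [0,0,0],
    [0,0,0],
    [0,0,0],
    [0,0,0],
    [0,0,0]
  ],
  "twist": [
    [0,0,0],
    [0,0,0],
    [0,0,0],
    [0,0,0],
    [0,0,0]
  ],
  "gripper": [0.2,0.3,0.3,0.3,0.3]
}}

```text
time: 30.15
ee_pos: [0.4514, -0.0969, 0.058]
tool_rot: [[0.49, 0.872, 0.001], [0.872, -0.49, -0.0], [0.0, 0.001, -1.0]]
force: [0.0, -0.4, -0.1]
gripper_width: 0.0565
```

```bash
python3 - <<'E'
from h import *
o=arm.get_obs();print(o["gripper_width"],o["force"]); move((.4502,-.096,.055))
fn="pics/w6.png"; shot(fn); im=cv2.imread(fn); c=wcam(fn); hsv=cv2.cvtColor(im,cv2.COLOR_BGR2HSV)
m=cv2.inRange(hsv,(0,140,50),(8,255,255))
k=max(cv2.findContours(m,0,1)[0],key=cv2.contourArea)[:,0].astype(float)
d=np.load(fn+".npz"); print(k.min(0),k.max(0),((px2w(c,[k.min(0),k.max(0)],.096)-d["p"])@d["R"]*1000))
E
```

```text
0.056488466277232245 [ 0.0223 -0.4115 -0.1151]
yaw now 60.68134616441191 shift cm [ 0.0221 -0.1509  0.3034] twist z None tilt [ 0.0013 -0.0004 -1.    ]
[289. 237.] [348. 278.] [[-12.2378 -25.2029 -37.9998]
 [ 13.1954  -5.5086 -37.9678]]
```

>>> {"api": "apply_moves", "payload": {
  "translation": [
    [0,0,0],
    [0,0,0],
    [0,0,0],
    [0,0,0],
    [0,0,0]
  ],
  "twist": [
    [0,0,0],
    [0,0,0],
    [0,0,0],
    [0,0,0],
    [0,0,0]
  ],
  "gripper": [1,1,1,1,1]
}}

```text
time: 30.7
ee_pos: [0.451, -0.0968, 0.0574]
tool_rot: [[0.49, 0.872, -0.0], [0.872, -0.49, 0.0], [0.0, -0.0, -1.0]]
force: [0.5, 0.7, 0.7]
gripper_width: 0.0284
```

>>> {"api": "apply_moves", "payload": {
  "translation": [
    [0,0,0],
    [0,0,0],
    [0,0,-1],
    [0,0,-3],
    [0,0,-4]
  ],
  "twist": [
    [0,0,0],
    [0,0,0],
    [0,0,0],
    [0,0,0],
    [0,0,0]
  ],
  "gripper": [1,1,1,1,1]
}}

```text
time: 31.2
ee_pos: [0.4499, -0.0964, 0.1376]
tool_rot: [[0.49, 0.872, -0.004], [0.872, -0.49, 0.002], [-0.0, -0.004, -1.0]]
force: [1.2, -1.4, -0.5]
gripper_width: 0.0282
```

>>> {"api": "apply_moves", "payload": {
  "translation": [
    [0,0,-4],
    [0,0,-4],
    [0,0,-3.3],
    [0,0,0],
    [0,0,0]
  ],
  "twist": [
    [0,0,0],
    [0,0,-8.5],
    [0,0,-8.5],
    [0,0,-8.5],
    [0,0,-8.5]
  ],
  "gripper": [1,1,1,1,1]
}}

```text
time: 31.7
ee_pos: [0.4513, -0.0969, 0.2524]
tool_rot: [[-0.088, 0.996, 0.003], [0.996, 0.088, -0.001], [-0.001, 0.003, -1.0]]
force: [-0.9, 0.6, -0.2]
gripper_width: 0.0283
```

>>> {"api": "apply_moves", "payload": {
  "translation": [
    [3.8,2.4,0],
    [3.8,2.4,0],
    [3.8,2.4,0],
    [3.8,2.4,0],
    [3.8,2.4,0]
  ],
  "twist": [
    [0,0,0],
    [0,0,0],
    [0,0,0],
    [0,0,0],
    [0,0,0]
  ],
  "gripper": [1,1,1,1,1]
}}

```text
time: 32.2
ee_pos: [0.5555, 0.1041, 0.2512]
tool_rot: [[-0.082, 0.997, 0.001], [0.997, 0.082, -0.0], [-0.0, 0.001, -1.0]]
force: [1.1, -0.5, 0.4]
gripper_width: 0.0285
```

>>> {"api": "apply_moves", "payload": {
  "translation": [
    [3.8,2.4,0],
    [3.8,2.4,0],
    [3.8,2.4,0],
    [3.8,2.4,0],
    [3.6,2.4,0]
  ],
  "twist": [
    [0,0,0],
    [0,0,0],
    [0,0,0],
    [0,0,0],
    [0,0,0]
  ],
  "gripper": [1,1,1,1,1]
}}

```text
time: 32.7
ee_pos: [0.6595, 0.3013, 0.2512]
tool_rot: [[-0.082, 0.997, 0.0], [0.997, 0.082, 0.0], [0.0, 0.0, -1.0]]
force: [0.9, -0.1, 0.2]
gripper_width: 0.0287
```

>>> {"api": "apply_moves", "payload": {
  "translation": [
    [0,0,0],
    [0,0,0],
    [0,0,0]
  ],
  "twist": [
    [0,0,0],
    [0,0,0],
    [0,0,0]
  ],
  "gripper": [1,1,1]
}}

```text
time: 33.0
ee_pos: [0.6591, 0.2986, 0.251]
tool_rot: [[-0.081, 0.997, -0.0], [0.997, 0.081, -0.0], [-0.0, -0.0, -1.0]]
force: [0.1, 0.5, -0.5]
gripper_width: 0.0286
```

```bash
python3 - <<'E'
from h import *
fn="pics/w7.png"; shot(fn); o=arm.get_obs(); print(o["ee_pos"],o["gripper_width"],o["time"])
im=cv2.imread(fn)
cv2.imwrite("pics/c9.png",cv2.resize(im[0:270,160:520],(800,600),interpolation=cv2.INTER_CUBIC))
E
```

```text
[0.6592 0.2983 0.2515] 0.02850540072619205 33.05
```

View pics/c9.png

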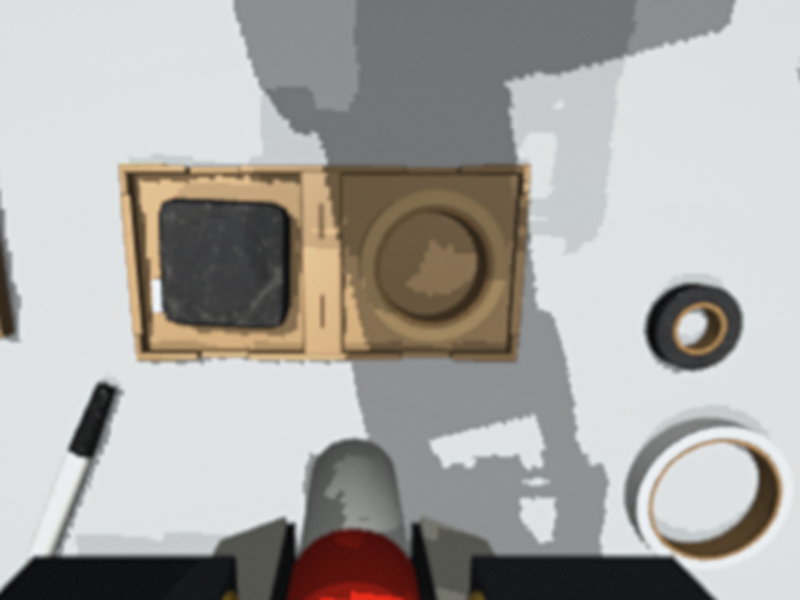

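The roll lies flat in its compartment, with its top ring centre at about (435,265). The glue stick hangs straight with its bottom near edge at (352,438). The tape measure is undisturbed.

```bash
python3 - <<'E'
from h import *
fn="pics/w7.png"; d=np.load(fn+".npz"); c=wcam(fn)
S=lambda uv:np.array(uv)*.45+[160,0]-.3
zb=d["p"][2]-.0575
print("glue bottom rim (tool mm)",(px2w(c,S([(352,438),(306,480),(403,480)]),zb)-d["p"])@d["R"]*1000)
r=px2w(c,S([(362,264),(508,264),(435,190),(435,340)]),.039);print("ring",r[:,:2].tolist(),r.mean(0),r[:2].mean(0),r[2:].mean(0))
r=r.mean(0); move((r[0],r[1],.13),94.7)
E
```

```text
glue bottom rim (tool mm) [[  0.0134 -13.2167  57.5008]
 [-15.2901   1.3983  57.5055]
 [ 16.9638   1.4059  57.4938]]
ring [[0.5989581625139507, 0.29874018876706276], [0.5928793160141678, 0.3741981062068046], [0.5600182186957368, 0.3322825493286257], [0.6351834715561107, 0.34106092603470717]] [0.5968 0.3366 0.039 ] [0.5959 0.3365 0.039 ] [0.5976 0.3367 0.039 ]
yaw now 94.61431440728083 shift cm [ 4.3174 -5.9209 12.1456] twist z -0.08568559271917309 tilt [ 0.0007 -0.     -1.    ]
```

>>> {"api": "apply_moves", "payload": {
  "translation": [
    [2.1,-3,0],
    [2.15,-3,0],
    [0,0,4],
    [0,0,4],
    [0,0,3.5]
  ],
  "twist": [
    [0,0,0],
    [0,0,0],
    [0,0,0],
    [0,0,0],
    [0,0,0]
  ],
  "gripper": [1,1,1,1,1]
}}

```text
time: 33.55
ee_pos: [0.5955, 0.3358, 0.1356]
tool_rot: [[-0.081, 0.997, 0.001], [0.997, 0.081, 0.0], [0.0, 0.001, -1.0]]
force: [1.2, 0.4, -1.1]
gripper_width: 0.0278
```

>>> {"api": "apply_moves", "payload": {
  "translation": [
    [0,0,0.5],
    [0,0,0],
    [0,0,0]
  ],
  "twist": [
    [0,0,0],
    [0,0,0],
    [0,0,0]
  ],
  "gripper": [1,1,1]
}}

```text
time: 33.85
ee_pos: [0.5975, 0.3369, 0.1334]
tool_rot: [[-0.081, 0.997, 0.004], [0.997, 0.081, 0.002], [0.001, 0.004, -1.0]]
force: [0.4, 1.0, -0.4]
gripper_width: 0.0284
```

```bash
python3 - <<'E'
from h import *
o=arm.get_obs();R=o["tool_rot"];off=R@[.0005,.0013,0]
print(o["force"],o["gripper_width"]); move(np.array([.5968,.3366,.0605])-off)
E
```

```text
[ 0.4323  1.0481 -0.373 ] 0.028435774839033923
yaw now 94.63410280963733 shift cm [-0.0881 -0.2319  7.2915] twist z None tilt [ 0.0041  0.0018 -1.    ]
```

>>> {"api": "apply_moves", "payload": {
  "translation": [
    [-0.05,-0.1,2],
    [0,0,2],
    [0,0,1.5],
    [0,0,0.7],
    [0,0,0]
  ],
  "twist": [
    [0,0,0],
    [0,0,0],
    [0,0,0],
    [0,0,0],
    [0,0,0]
  ],
  "gripper": [1,1,1,1,1]
}}

```text
time: 34.35
ee_pos: [0.5952, 0.3363, 0.0683]
tool_rot: [[-0.081, 0.997, -0.0], [0.997, 0.081, -0.0], [-0.0, -0.0, -1.0]]
force: [-0.0, 1.2, -0.9]
gripper_width: 0.0282
```

>>> {"api": "apply_moves", "payload": {
  "translation": [
    [0,0,0.3],
    [0,0,0.3],
    [0,0,0.2],
    [0,0,0.1],
    [0,0,0]
  ],
  "twist": [
    [0,0,0],
    [0,0,0],
    [0,0,0],
    [0,0,0],
    [0,0,0]
  ],
  "gripper": [1,1,1,1,1]
}}

```text
time: 34.85
ee_pos: [0.5956, 0.3366, 0.0604]
tool_rot: [[-0.082, 0.997, 0.001], [0.997, 0.082, 0.001], [0.0, 0.001, -1.0]]
force: [-0.9, 0.1, 3.6]
gripper_width: 0.0282
```

>>> {"api": "apply_moves", "payload": {
  "translation": [
    [0,0,0],
    [0,0,0],
    [0,0,0],
    [0,0,0],
    [0,0,0]
  ],
  "twist": [
    [0,0,0],
    [0,0,0],
    [0,0,0],
    [0,0,0],
    [0,0,0]
  ],
  "gripper": [-0.4,-0.4,-0.4,-0.4,-0.4]
}}

```text
time: 35.35
ee_pos: [0.5951, 0.3364, 0.0592]
tool_rot: [[-0.082, 0.997, -0.0], [0.997, 0.082, -0.0], [-0.0, -0.0, -1.0]]
force: [0.3, 0.0, 1.1]
gripper_width: 0.0624
```

>>> {"api": "apply_moves", "payload": {
  "translation": [
    [0,0,-1],
    [0,0,-2.5],
    [0,0,-4],
    [0,0,-5],
    [0,0,-5]
  ],
  "twist": [
    [0,0,0],
    [0,0,0],
    [0,0,0],
    [0,0,0],
    [0,0,0]
  ],
  "gripper": [-0.4,-0.4,-0.4,-0.4,-0.4]
}}

```text
time: 35.85
ee_pos: [0.5948, 0.3362, 0.2368]
tool_rot: [[-0.082, 0.997, -0.0], [0.997, 0.082, 0.0], [0.0, -0.0, -1.0]]
force: [1.3, -0.0, -0.5]
gripper_width: 0.064
```

>>> {"api": "apply_moves", "payload": {
  "translation": [
    [-3.8,1.3,-1.5],
    [-3.8,1.3,-1.5],
    [-3.8,1.3,-1],
    [-3.8,1.3,0],
    [-3.8,1.3,0]
  ],
  "twist": [
    [0,0,0],
    [0,0,0],
    [0,0,0],
    [0,0,0],
    [0,0,0]
  ],
  "gripper": [-0.4,-0.4,-0.4,-0.4,-0.4]
}}

```text
time: 36.35
ee_pos: [0.6759, 0.1509, 0.2761]
tool_rot: [[-0.082, 0.997, 0.002], [0.997, 0.082, 0.0], [0.0, 0.002, -1.0]]
force: [0.7, -0.1, -0.7]
gripper_width: 0.0642
```

>>> {"api": "apply_moves", "payload": {
  "translation": [
    [0,0,0],
    [0,0,0],
    [0,0,0]
  ],
  "twist": [
    [0,0,0],
    [0,0,0],
    [0,0,0]
  ],
  "gripper": [-0.4,-0.4,-0.4]
}}

```text
time: 36.65
ee_pos: [0.675, 0.1534, 0.2749]
tool_rot: [[-0.082, 0.997, 0.0], [0.997, 0.082, 0.001], [0.001, 0.0, -1.0]]
force: [0.3, 0.4, -0.2]
gripper_width: 0.0641
```

```bash
python3 - <<'E'
from h import *
fn="pics/w8.png"; shot(fn); o=arm.get_obs(); print(o["ee_pos"],o["gripper_width"],o["time"],o["force"])
im=cv2.imread(fn); s=grab_frame("scene")[:,:,::-1]
c=wcam(fn);print(w2px(c,[[.611,.059,.1],[.5968,.3366,.099]]))
a=cv2.resize(im[0:240,60:600],(800,356),interpolation=2); b=cv2.resize(s[135:245,210:460],(545,240),interpolation=2)
cv2.imwrite("pics/c10.png",np.vstack([a,np.pad(b,((0,0),(0,255),(0,0)))]))
E
```

```text
[0.675  0.1537 0.2748] 0.06424744823179068 36.7 [-0.2739  0.374  -0.0384]
[[231.6091 108.6709]
 [500.3832 117.1742]]
```

View pics/c10.png

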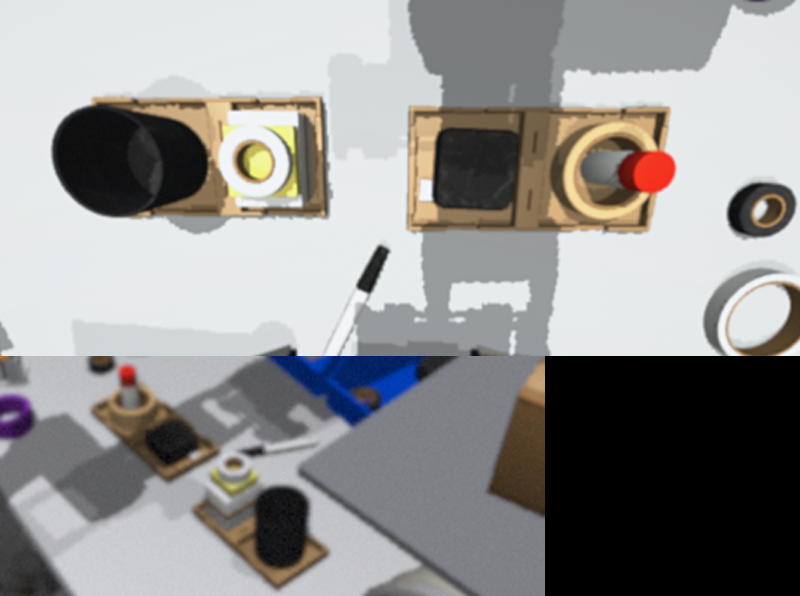

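```bash
python3 -c "
from station import arm
print(arm.get_obs()['qvel'].round(2)); print(arm.job_done())"
```

```text
[ 0.05  0.03  0.06 -0.18 -0.12 -0.17]
the job is handed in; nothing more can be done
None
```

Both gift sets are packed in the order you asked, and I handed the job in at about 37 s of the 136 s allowed. `job_done` gives no verdict.

- **Desk tray:** The cards stand flat in the left compartment. The pad measured about 1 mm off the cards' centre when checked. In the last picture the white tape showed within a pixel of where it should be, centred on the pad.
- **Parcel tray:** The brown tape lies flat in the left compartment. The glue stick stands upright in its core, 2–3 pixels from where it should be.
- **Last checks:** The wrist and scene pictures show the cup and tape measure still in their compartments. The arm was clear of everything and still. Contact force readings while placing stayed under about 6 N.
- **Disagreement:** My first positions, read by eye from the top camera, were up to 6 mm off the wrist-camera ones. I used the wrist camera's, and they matched the sizes given to within a few mm.

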